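# Load a capacitor test carousel

## Task

Load the test carousel in order, terminals up: first set the wide capacitor can into the one-stud cup, which waits at the loading mark, and only then turn the carousel one step counter-clockwise (seen from above) (its hub has a bar grip) until it meets its stop and the two-stud cup is at the mark. Next lift the slim can from its sloping rest, stand it upright on the black mat and let go to see that it stands true, then take it again and set it into the two-stud cup. Lower the cans gently, do not drop or topple them, and do not disturb the other things on the bench.

Things in the scene. Friction and masses are not known exactly. Their poses are not given: they have to be found in the camera images.
- wide_can: wide aluminium capacitor can, upright, 42 mm diameter, 78 mm high, black top with two brass terminal studs (9 mm thick, 6 mm high, 16 mm apart) on it; about 160 g. Origin at the centre of its flat foot, z along its axis towards the terminals
- slim_can: slim aluminium capacitor can of the same make, 32 mm diameter, 90 mm long, two 6 mm brass terminal studs on its black top; about 110 g. Origin at the centre of its flat foot, z along its axis towards the terminals. It starts lying in the wire rest, its axis rising 25 degrees above level towards the terminal end, foot low, the upper 30 mm free of the wires
- rest: fixed sloping wire rest for the slim can, 110 x 28 mm base, 42 mm high, narrower than the can. Origin at the centre of its underside; it rises towards its +x, and a small stop plate holds the can's foot at the -x end
- mat: black rubber mat, fixed, 130 x 130 mm, 3 mm thick. Origin at the centre of its underside, z up; its top is 3 mm above the origin
- cup1 (a point): centre of the inner floor of the one-stud cup (one dark stud beside it on the carousel's rim), 32 mm above the bench: round black cup open at the top, inner diameter 50 mm, 28 mm deep, wall 3 mm; its centre is 85 mm from the carousel's axis. At joint value 0 it is right at the loading mark. Turns with the disc
- cup2 (a point): centre of the inner floor of the two-stud cup (two studs beside it on the rim), 32 mm above the bench: inner diameter 40 mm, 28 mm deep, wall 3 mm, 85 mm from the axis, 60 degrees clockwise of cup 1 seen from above. At first it is beneath the clear fixed guard (4 mm plate, top 69 mm above the bench), which bars it; it comes out to the loading mark when the carousel has been turned to its stop
- turn_grip (a point): grip point on the carousel's axis, 100 mm above the bench, in the middle of the upright black bar grip on its hub; the bar is 60 mm long along this point's x, 14 mm thick along its y, from 85 to 115 mm above the bench. Disc of 260 mm diameter, top 28 mm above the bench
- disc (a joint): angle of the carousel about its vertical axis, rad, growing counter-clockwise seen from above; hard stops at 0 and at 1.047 (60 degrees); friction holds it where it is left. It starts between 0 and 0.15
- carousel_foot: the carousel's fixed grey foot: origin on the axis, on the bench; the loading mark (a small steel pin on a grey tongue) lies towards its -x, 140 mm from the axis, and the clear guard (156 mm along x) covers the +y side from 32 to 118 mm off the axis, with its 69 mm high steel post 140 mm from the axis at +y
- multimeter: bystander: yellow multimeter lying flat, 150 x 75 x 43 mm, origin at the centre of its underside, x along its length
- breadboard: bystander: white breadboard, 165 x 55 x 9 mm, origin at the centre of its underside, x along its length
- screwdriver: bystander: screwdriver lying along its x, handle to -x
- power_brick: bystander: black power supply brick, 85 x 60 x 40 mm, origin at the centre of its underside, x along its length
Things that resemble listed ones, but are neither listed nor needed, are in the scene too. What is shaped like the slim_can but green or red is not meant.

How it is judged:
By the outcome, as a careful person would: the job done as asked, in the order asked, and still so for the second after the job is handed in, with the robot touching nothing.
It also fails if it takes over 72 s, if anything falls off the work surface, if the arm or the gripper's body presses on something with over 40 N, if the wrist force passes 120 N, or if a joint passes its speed limit or range.

## Robot

A 6-joint arm with a two-finger parallel gripper is mounted at the origin on the work surface. World frame = base frame: x ahead of the robot, y to its left, z up, the work surface at z = 0. Lengths are in mm, angles in degrees, forces in N, time in s.
With the tool pointing down it reaches from about 300 to 750 mm from the base axis. Payload 8.5 kg.
Tool frame: the origin (TCP) lies midway between the tips of the shut fingers; the grasp point (between the pads) lies tcp_to_grasp behind it (tcp_to_grasp is the distance from the TCP to the grasp point, in mm); z points along the fingers, y is the line along which they close (so a half turn about z gives the same grasp; the last joint's range is limited). The gripper opens to 88 mm and grips with 3 to 60 N. Pads are 18 mm wide; open, the fingers measure 123 mm over their backs; the gripper's body (75 mm by 187 mm) begins 45 mm behind the grasp point.
Start: joints at [61.633, 21.807, 74.336, -0, 83.858, -12.336], TCP at [151.882, 528.595, 238.748] pointing down, gripper open.
Joint ranges: [-178.18, 178.18], [-50.72, 133.34], [12.68, 142.11], [-81.47, 261.47], [9.98, 163.14], [-165.26, 165.26]. Speed limits (degrees/s): [136.94, 136.94, 180, 180, 180, 180].

## Interface

Orientations are given as [roll, pitch, yaw] about the fixed x, y, z axes, in that order (R = Rz(yaw) Ry(pitch) Rx(roll)).
In Python, from bench import state, get_image, job_done, outline_of, tcp_to_grasp gives the robot as it stands.
- The arm moves only by the tool carry_out, never from a script. Its argument "plan" is a list of rows, each a list of 6 numbers: the shift along the tool's x, y, z in cm, then the turn, a rotation vector about the tool's x, y, z in degrees. A call has 1 to 12 rows; each row shifts and turns the commanded pose from where the row before left it, along the tool's axes as they then stand; what a row does not reach is not made up. A row lasts 1/8 s, in which the tool goes at most 62.5 mm and 10.7 degrees, less where a joint would pass 70% of its speed; a pose out of reach is approached as far as the arm can. A call with a gripper value outside its range is refused whole. "grip" is the finger opening in cm, from 0 to 8.81, set as the call begins (left out, the last holds). The fingers move at their own pace and stop on an object; the grip force is fixed at half the most. Time passes only in rows, so rows that do not move let the fingers close. It gives the time, the measured TCP pose, the force, the opening and the grip force at its end, in the units of the state.
- state(): the state, without advancing time (a new reading comes with each control period).
- get_image(name): name is "scene" or "top"; returns a dict with "pixels" (384x512x3 uint8, red, green, blue), "intrinsics" (3x3 intrinsics, pixels), "dist" ([k1, k2, p1, p2, k3] as OpenCV has them; the pictures are not rectified), "cam_to_world" (4x4, takes a point from camera to world coordinates). Camera axes: x right, y up, looking along -z (the intrinsics and any distortion apply to the point x, -y, -z); pixel columns grow to the right and rows downward; lengths in mm; the calibration is good to about 2 mm. A picture is of the moment at which its call begins. There is no depth.
- job_done(): hands the job in; it is judged then, once.
Trained networks look in the newest picture that a camera, given by its name, has taken for a name from the list of things; names that differ only in an ending like _2 or _b are one class to them, and where a whole thing is asked for, a point or a joint stands for the part that bears it (a point fixed in the world has none). Each returns a list of dicts, best first, with "conf" (0 to 1); they miss things now and then, are a little off and sometimes report something else, mostly with a low value. They report only what shows in the picture. A call takes as long as a camera call. They do not tell look-alikes from the thing itself.
- outline_of(thing, camera): "pixels" (384x512 bool, what is visible of it) and "rect" ([left, top, right, bottom] in pixels, round what is visible of it).
The state is a dict: "time_s": time; "joints": joint angles; "joint_vel": joint speeds; "joint_torque": joint torques, N m; "ee_pos": TCP position; "tool_rot": TCP orientation; "contact_force": force on the tool from outside, world axes, zero at the start; "torque": the same for the moment, N m; "finger_gap": opening from 0.0 (shut) to 1.0 (fully open); "finger_force": force on a finger pad.
Only numpy, scipy, OpenCV 4.12 (cv2) and the standard library are available. Lean on these libraries where they do the work, as an engineer would, in place of code of your own. Each camera call takes 0.05 s, during which the arm holds its last target. There are 200 camera calls.

## Working session

There is one attempt and no reset: what is moved stays moved. The work goes in short steps, Python scripts to look and compute and a tool call to move; the robot and the scene stay as the last step left them, time stands still between calls to the robot, and variables do not carry over. Pictures are saved under pics/ and viewed, at most 10 in all, crops included, and the job is handed in when it is done.

Besides the shell and the picture viewer there is one more tool, called after "Request:" by a JSON object that holds its "method" and its "body". carry_out: Moves the arm, as the interface text tells. Its arguments: {"type":"object","properties":{"plan":{"type":"array","items":{"type":"array","items":{"type":"number"}}},"grip":{"type":"number"}},"required":["plan"]}

```bash
mkdir -p pics; ls; cat > h.py <<'E'
import numpy as np, cv2
from bench import *
def snap(n,f=None):
    im=get_image(n)
    if f: cv2.imwrite('pics/'+f,cv2.cvtColor(im['pixels'],cv2.COLOR_RGB2BGR))
    return im
def to_plane(im,uv,z):
    K=np.array(im['intrinsics']);d=np.array(im['dist']);T=np.array(im['cam_to_world'])
    p=cv2.undistortPoints(np.array(uv,float).reshape(-1,1,2),K,d).reshape(-1,2)
    r=np.c_[p[:,0],-p[:,1],-np.ones(len(p))]@T[:3,:3].T
    o=T[:3,3]; z=np.broadcast_to(z,len(p))
    return o+r*((z-o[2])/r[:,2])[:,None]
def proj(im,P):
    K=np.array(im['intrinsics']);d=np.array(im['dist']);T=np.array(im['cam_to_world'])
    c=(np.array(P,float).reshape(-1,3)-T[:3,3])@T[:3,:3]
    return cv2.projectPoints(c*[1,-1,-1],np.zeros(3),np.zeros(3),K,d)[0].reshape(-1,2)
E
python3 - <<'E'
from h import *
print(state(),tcp_to_grasp)
ims=[]
for n in('top','scene'):
    im=snap(n,n+'0.png'); print(n,im['intrinsics'],im['dist'],im['cam_to_world'])
E
```

```text
pics
{'time_s': 0.0, 'joints': array([ 6.16334413e+01,  2.18390927e+01,  7.43867827e+01, -1.16756128e-04,
        8.38580275e+01, -1.23338997e+01]), 'joint_vel': array([-0.13297479, -0.04205202, -0.01185762, -0.01510069,  0.05381437,
        0.05202788]), 'joint_torque': array([ 4.55240397e-04, -4.37928414e+01, -2.24559331e+01,  7.14400643e-02,
        3.52790218e-02, -1.28419842e-04]), 'ee_pos': array([151.74192908, 528.34246897, 238.14361439]), 'tool_rot': array([-1.79918009e+02, -1.78089583e-02,  1.63967341e+02]), 'contact_force': array([ 0.33582263,  0.83627197, -0.43608846]), 'torque': array([ 0.04188332, -0.01979192, -0.00153109]), 'finger_force': 0.0, 'finger_gap': 0.9969692839263796} 18.700000000000003
top [[357.33750244   0.         259.24079923]
 [  0.         357.33750244 197.08382744]
 [  0.           0.           1.        ]] [0.00241816 0.         0.         0.         0.        ] [[ 1.60844424e-04  9.75239154e-01 -2.21152812e-01  2.89858063e+02]
 [-9.99997283e-01 -3.57395003e-04 -2.30333760e-03 -1.11213462e+01]
 [-2.32534392e-03  2.21152582e-01  9.75236447e-01  1.25818869e+03]
 [ 0.00000000e+00  0.00000000e+00  0.00000000e+00  1.00000000e+00]]
scene [[375.87118751   0.         255.80924305]
 [  0.         375.87118751 191.96057278]
 [  0.           0.           1.        ]] [-0.00782251  0.          0.          0.          0.        ] [[-6.67995095e-01 -4.30242867e-01  6.07185004e-01  1.27649537e+03]
 [ 7.44018091e-01 -3.69878725e-01  5.56441200e-01  6.33444838e+02]
 [-1.48200415e-02  8.23456620e-01  5.67185650e-01  7.76196351e+02]
 [ 0.00000000e+00  0.00000000e+00  0.00000000e+00  1.00000000e+00]]
```

```bash
python3 - <<'E'
import cv2
for n in('top','scene'):
    i=cv2.imread(f'pics/{n}0.png'); cv2.imwrite(f'pics/{n}0b.png',cv2.resize(i,(800,600),interpolation=cv2.INTER_CUBIC))
E
```

```text
(no output)
```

View pics/top0b.png

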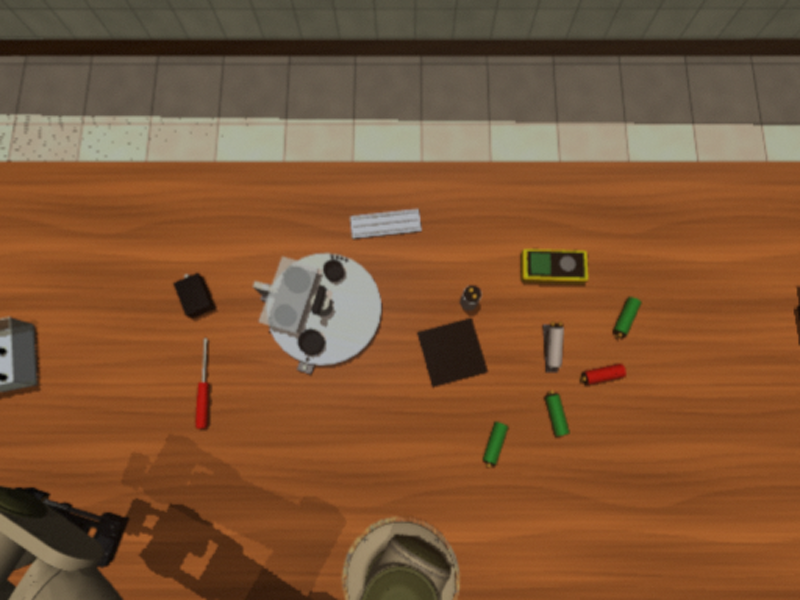

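View pics/scene0b.png

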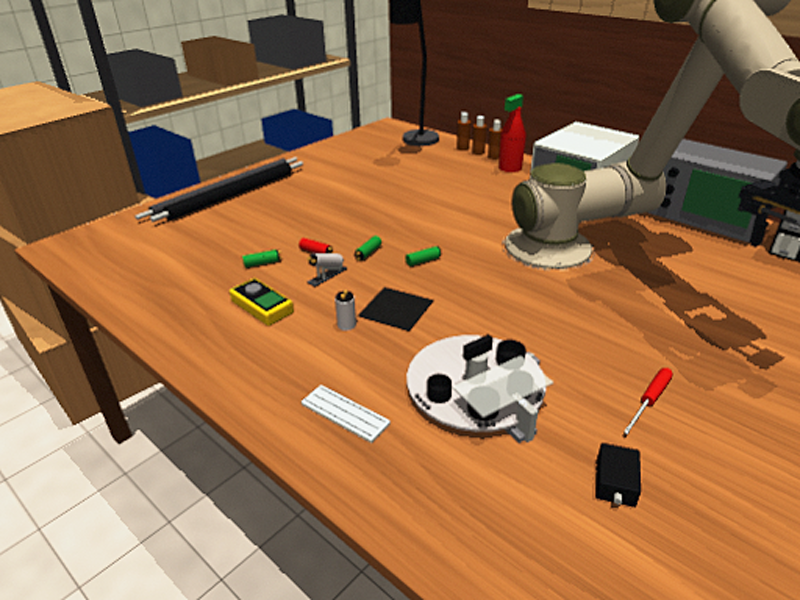

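The top view (800 px scale) shows the carousel at (324,308), mark pin at (306,367), cup 1 at (311,342), guard on the left, wide can at (471,298), mat at (452,352) and the slim grey can in its rest at (555,347). The scene view agrees. Next I get the outlines.

```bash
python3 - <<'E'
from h import *
import pickle
D={}
for cam in('top','scene'):
    im=snap(cam); D[cam]=im
    for t in('wide_can','slim_can','rest','mat','disc','turn_grip','cup1','carousel_foot'):
        o=outline_of(t,cam); D[cam,t]=o
        for q in o[:4]:
            m=q['pixels']; print(cam,t,round(q['conf'],2),q['rect'],m.sum(), np.argwhere(m).mean(0).round(1)[::-1])
pickle.dump(D,open('D.pkl','wb'))
T=D['top']['pixels']; S=D['scene']['pixels']
a=cv2.resize(T[150:260,155:395],None,fx=3.3,fy=3.3,interpolation=cv2.INTER_CUBIC)
b=cv2.resize(S[205:290,180:380],None,fx=3.3,fy=3.3,interpolation=cv2.INTER_CUBIC)
c=np.zeros((max(600,0),800,3),np.uint8)
c[:a.shape[0][0] if 0 else a.shape[0],:a.shape[1]]=a[:,:800]
h=min(b.shape[0],600-a.shape[0]); c[a.shape[0]:a.shape[0]+h,:b.shape[1]]=b[:h]
cv2.imwrite('pics/crop1.png',c[:,:,::-1])
E
```

```text
top wide_can 0.66 [295.0, 184.3, 306.5, 196.7] 146 [300.5 191.2]
top slim_can 0.71 [114.5, 174.3, 137.8, 205.7] 530 [124.4 189.1]
top slim_can 0.67 [351.8, 251.0, 366.4, 277.4] 259 [356.3 265.2]
top slim_can 0.58 [394.0, 191.0, 410.3, 219.0] 244 [401.1 203.3]
top slim_can 0.53 [351.4, 205.4, 362.2, 234.4] 263 [355.3 220.7]
top mat 0.63 [267.2, 204.1, 313.0, 250.4] 1332 [289.4 225.2]
top disc 0.56 [173.2, 161.9, 242.5, 234.0] 3147 [213.9 200.2]
top turn_grip 0.82 [177.2, 161.5, 243.9, 234.2] 3092 [214.1 200.4]
top cup1 0.93 [176.1, 162.3, 245.3, 235.7] 3149 [213.8 200.4]
top carousel_foot 0.85 [162.9, 159.5, 240.9, 239.0] 4502 [205.5 197.6]
scene wide_can 0.8 [213.2, 188.3, 227.9, 213.2] 314 [221.  199.2]
scene slim_can 0.73 [198.0, 160.4, 217.2, 169.9] 147 [207.5 165.8]
scene slim_can 0.5 [258.7, 156.2, 279.3, 169.1] 216 [270.2 162.8]
scene slim_can 0.49 [228.6, 147.2, 241.1, 165.7] 151 [234.9 157.8]
scene slim_can 0.46 [153.0, 162.2, 178.9, 170.3] 174 [165.8 164.5]
scene rest 0.75 [197.8, 170.6, 218.0, 183.0] 167 [207.5 174.8]
scene rest 0.36 [381.7, 283.2, 410.7, 325.9] 999 [395.3 303.5]
scene mat 0.9 [229.3, 183.8, 277.5, 210.2] 759 [253.1 196.9]
scene disc 0.56 [264.7, 214.3, 348.9, 277.6] 2849 [295.3 242.3]
scene turn_grip 0.97 [260.6, 212.5, 348.8, 274.6] 3046 [296.6 242.3]
scene cup1 0.75 [257.7, 213.5, 347.5, 275.9] 2919 [296.  242.4]
scene carousel_foot 0.59 [261.9, 212.6, 347.9, 282.2] 4691 [306.1 245.5]
scene carousel_foot 0.35 [256.5, 215.3, 349.0, 275.8] 2832 [295.4 242.3]
```

View pics/crop1.png

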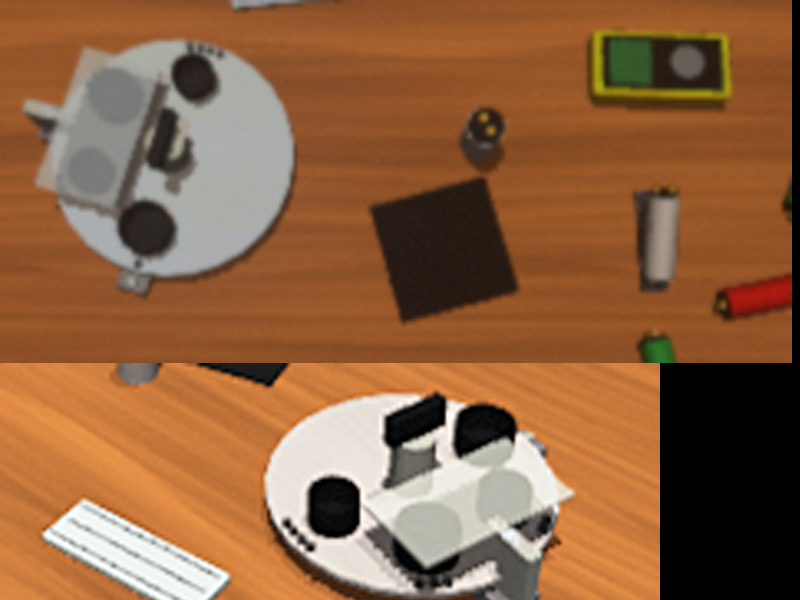

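```bash
cat > fit.py <<'E'
from h import *
from scipy.optimize import minimize
U=6
def circ(c,r,R=np.eye(3),n=40):
    t=np.linspace(0,2*np.pi,n,endpoint=False)
    return np.array(c)+np.c_[r*np.cos(t),r*np.sin(t),0*t]@R.T
def cyl(p0,ax,L,r):
    ax=np.array(ax)/np.linalg.norm(ax); u=np.cross(ax,[.3,.5,.1]); u/=np.linalg.norm(u)
    R=np.c_[u,np.cross(ax,u),ax]
    return np.r_[circ(p0,r,R),circ(p0+ax*L,r,R)]
def box(c,yaw,lx,ly,z0,z1):
    a=np.deg2rad(yaw);e=np.array([np.cos(a),np.sin(a)]);f=np.array([-e[1],e[0]])
    return np.array([[*(np.array(c)+s*lx/2*e+t*ly/2*f),z] for s in(-1,1) for t in(-1,1) for z in(z0,z1)])
def up(im,roi):
    l,t,r,b=roi
    return cv2.resize(im['pixels'][t:b,l:r],None,fx=U,fy=U,interpolation=cv2.INTER_CUBIC)
def hullmask(im,P,roi):
    l,t,r,b=roi
    uv=((proj(im,P)-[l,t]+.5)*U-.5)   # pixel centres at integers
    m=np.zeros(((b-t)*U,(r-l)*U),np.uint8)
    cv2.fillConvexPoly(m,np.round(cv2.convexHull(uv.astype(np.float32))*16).astype(np.int32),1,shift=4)
    return m>0
def fit(model,x0,obs,scale):  # obs: list (im,mask,roi,ignore)
    def f(x):
        return sum(1-((h:=hullmask(im,model(x),roi))&m&~ig).sum()/max(1,((h|m)&~ig).sum()) for im,m,roi,ig in obs)
    x0=np.array(x0,float)
    s=np.vstack([x0]+[x0+np.eye(len(x0))[i]*scale[i] for i in range(len(x0))])
    q=minimize(f,x0,method='Nelder-Mead',options=dict(initial_simplex=s,xatol=.05,fatol=1e-4,maxiter=600))
    return q.x,q.fun
def blob(m,near=None):
    n,l,st,c=cv2.connectedComponentsWithStats(m.astype(np.uint8))
    k=1+np.argmax(st[1:,4]); r=l==k
    cs,_=cv2.findContours(r.astype(np.uint8),cv2.RETR_EXTERNAL,cv2.CHAIN_APPROX_NONE)
    o=np.zeros(m.shape,np.uint8); cv2.drawContours(o,cs,-1,1,-1); return o>0
def rb(I): I=I.astype(int); return I[...,0]-I[...,2]
E
cat > m1.py <<'E'
from fit import *
import pickle
D=pickle.load(open('D.pkl','rb')); T,S=D['top'],D['scene']
roi={('w',0):(285,178,318,206),('w',1):(206,180,235,218),('s',0):(340,200,372,242),('s',1):(190,155,225,172),('c',0):(186,205,208,232),('m',0):(260,198,320,256),('m',1):(222,178,284,216)}
for k,r in roi.items():
    I=up((T,S)[k[1]],r); cv2.imwrite('pics/z_%s%d.png'%k,I[:,:,::-1])
def sat(I):
    I=I.astype(float); return (I.max(2)-I.min(2))/np.maximum(I.max(2),1)
for k in [('w',0),('w',1),('s',0),('s',1)]:
    I=(T,S)[k[1]]['pixels']; l,t,r,b=roi[k]; c=((l+r)//2,(t+b)//2)
    print(k);print(I[t:b:2,c[0]].tolist())
E
python3 m1.py; python3 - <<'E'
from h import *
import pickle
D=pickle.load(open('D.pkl','rb')); T,S=D['top'],D['scene']
# rough positions
print('disc c',to_plane(T,[[207.4,197]],28),'wide',to_plane(T,[[301,188]],80),to_plane(S,[[221,212]],0),'cup1',to_plane(T,[[199,218.5]],60),'mark',to_plane(T,[[195.5,235.5]],20),'mat',to_plane(T,[[289.4,225.2]],3),to_plane(S,[[253.1,196.9]],3),'slim',to_plane(T,[[355,208],[355,234]],[55,20]),'grip',to_plane(T,[[205,192]],115))
E
```

```text
('w', 0)
[[151, 86, 41], [154, 88, 41], [117, 69, 36], [116, 85, 34], [130, 95, 35], [48, 33, 21], [47, 33, 22], [46, 35, 28], [90, 83, 75], [59, 46, 39], [66, 44, 31], [79, 43, 21], [112, 63, 32], [62, 38, 21]]
('w', 1)
[[203, 122, 61], [217, 133, 66], [214, 131, 66], [210, 150, 59], [166, 122, 46], [104, 71, 30], [0, 0, 0], [179, 175, 168], [125, 118, 111], [126, 119, 113], [126, 119, 114], [127, 121, 114], [126, 117, 113], [126, 118, 113], [125, 116, 112], [127, 128, 127], [194, 110, 46], [201, 121, 60], [208, 127, 63]]
('s', 0)
[[155, 89, 40], [154, 88, 41], [149, 84, 37], [124, 71, 33], [45, 28, 18], [122, 109, 98], [166, 152, 137], [166, 151, 138], [168, 152, 138], [168, 153, 139], [167, 151, 139], [167, 152, 138], [166, 150, 137], [164, 148, 135], [166, 151, 138], [162, 147, 133], [161, 145, 132], [130, 118, 105], [64, 46, 35], [113, 68, 40], [141, 79, 37]]
('s', 1)
[[198, 92, 47], [240, 17, 16], [240, 23, 19], [152, 0, 0], [224, 218, 210], [174, 163, 156], [114, 108, 102], [76, 72, 69], [75, 77, 74]]
disc c [[569.19661168 174.85005263  28.        ]] wide [[ 588.64544862 -150.28956273   80.        ]] [[ 6.11489731e+02 -1.37544213e+02 -1.13686838e-13]] cup1 [[487.12928081 196.10795094  60.        ]] mark [[434.05014908 212.93372904  20.        ]] mat [[ 472.45957729 -114.87244656    3.        ]] [[ 478.12420622 -111.71256627    3.        ]] slim [[ 524.23392364 -336.36405819   55.        ]
 [ 439.21036512 -340.39348212   20.        ]] grip [[566.32369868 170.14517876 115.        ]]
```

```bash
cat > m2.py <<'E'
exec(open('m1.py').read().split('for k,r in')[0])
def sat(I):
    I=I.astype(float); return (I.max(2)-I.min(2))/np.maximum(I.max(2),1)
def show(name,im,r,m,P):
    I=up(im,r)[:,:,::-1].copy()
    for mm,c in((m,(0,255,0)),(hullmask(im,P,r),(255,0,255))):
        cs,_=cv2.findContours(mm.astype(np.uint8),0,1); cv2.drawContours(I,cs,-1,c,1)
    return I
tiles=[]
def go(name,model,x0,scale,ks,masks):
    obs=[]
    for k,m in zip(ks,masks):
        obs.append(((T,S)[k[1]],m,roi[k],np.zeros_like(m)))
    for sel in ([obs] + ([[o] for o in obs] if name in('wide','mat') else [])):
        x,f=fit(model,x0,sel,scale); print(name,len(sel),x.round(2),round(f,3))
        if sel is obs: X=x
    for k,o in zip(ks,obs): tiles.append(show(name,o[0],roi[k],o[1],model(X)))
    return X
A=lambda k:up((T,S)[k[1]],roi[k])
W=go('wide',lambda x:cyl([x[0],x[1],0],[0,0,1],78,21),[595,-147],[8,8],[('w',0),('w',1)],[blob(sat(A(('w',0)))<.58),blob(rb(A(('w',1)))<70)])
def slim(x):
    a=np.deg2rad(x[2]);c,s=np.cos(np.deg2rad(25)),np.sin(np.deg2rad(25))
    return cyl([x[0],x[1],x[3]],[c*np.cos(a),c*np.sin(a),s],90,16)
I0=A(('s',0)); I1=A(('s',1))
SL=go('slim',slim,[440,-340,3,25],[8,8,8,8],[('s',0),('s',1)],[blob((I0.min(2)>75)&(sat(I0)<.4)),blob((I1.min(2)>75)&(sat(I1)<.4))])
go('mat',lambda x:box(x[:2],x[2],130,130,0,3),[474,-113,14],[8,8,5],[('m',0),('m',1)],[blob(A(('m',0)).max(2)<85),blob(A(('m',1)).max(2)<85)])
c=np.zeros((600,800,3),np.uint8);x=y=h=0
for t in tiles:
    t=t[:600]; 
    if x+t.shape[1]>800: x=0;y+=h;h=0
    hh=min(t.shape[0],600-y); ww=min(t.shape[1],800-x)
    if hh<=0: break
    c[y:y+hh,x:x+ww]=t[:hh,:ww]; x+=ww;h=max(h,hh)
cv2.imwrite('pics/fit1.png',c)
E
python3 m2.py
```

```text
wide 2 [ 591.72 -154.54] 0.422
wide 1 [ 589.86 -153.37] 0.287
wide 1 [ 592.23 -154.85] 0.121
slim 2 [ 434.25 -341.97    5.42   24.26] 0.617
mat 2 [ 474.11 -113.66   14.61] 0.093
mat 1 [ 473.57 -113.56   14.75] 0.032
mat 1 [ 473.95 -113.21   14.88] 0.061
```

View pics/fit1.png

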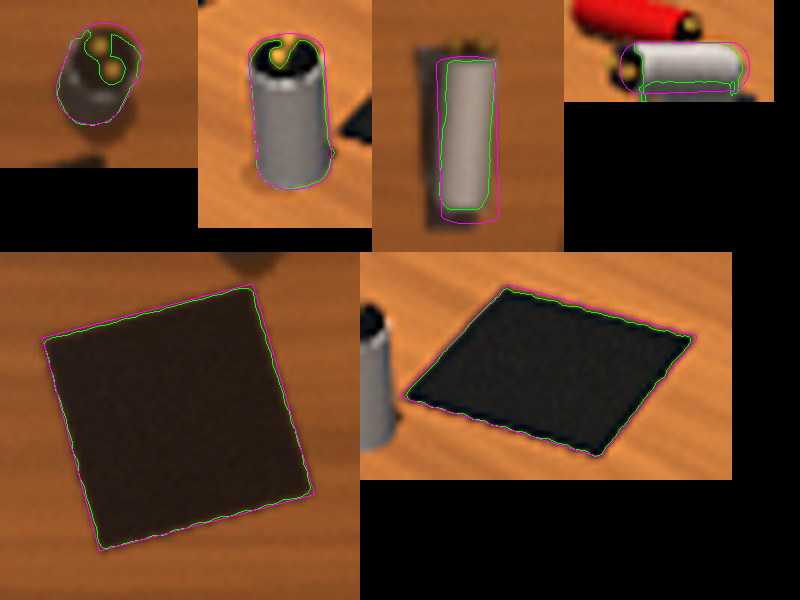

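```bash
cat > m3.py <<'E'
exec(open('m2.py').read().split("W=go(")[0])
hull=lambda m:(cv2.fillConvexPoly(o:=np.zeros(m.shape,np.uint8),cv2.convexHull(np.argwhere(m)[:,::-1].astype(np.int32)),1),o>0)[1]
roi['s',1]=(190,155,225,178)
W=go('wide',lambda x:cyl([x[0],x[1],0],[0,0,1],78,21),[595,-147],[8,8],[('w',0),('w',1)],[hull(blob(sat(A(('w',0)))<.58)),hull(blob(rb(A(('w',1)))<70))])
def slim(x):
    a=np.deg2rad(x[2]);c,s=np.cos(np.deg2rad(25)),np.sin(np.deg2rad(25))
    return cyl([x[0],x[1],x[3]],[c*np.cos(a),c*np.sin(a),s],x[4],16)
I0=A(('s',0)); I1=A(('s',1))
ms=[blob((I0.min(2)>70)&(sat(I0)<.45)),hull(blob(cv2.morphologyEx(((I1.min(2)>98)&(sat(I1)<.4)).astype(np.uint8),2,np.ones((9,9)))))]
SL=go('slim',slim,[440,-340,3,25,82],[8,8,8,8,5],[('s',0),('s',1)],ms)
slim5=slim; slim=lambda x:slim5([*x,84])
go('slim84',slim,[440,-340,3,25],[8,8,8,8],[('s',0),('s',1)],ms)
# cups & grip & disc
roi['c',0]=(184,203,212,234); roi['c',1]=(311,212,342,240)
c0,c1=A(('c',0)),A(('c',1))
m0=blob(c0.max(2)<110); m1=blob(c1.max(2)<110)
C=go('cup1',lambda x:cyl([x[0],x[1],28],[0,0,1],32,28),[487,196],[8,8],[('c',0),('c',1)],[m0,m1])
roi['g',0]=(195,178,215,206); roi['g',1]=(290,208,322,236)
g0,g1=A(('g',0)),A(('g',1))
G=go('grip',lambda x:box(x[:2],x[2],60,14,85,115),[567,172,-20],[8,8,10],[('g',0),('g',1)],[blob(g0.max(2)<70),blob(g1.max(2)<60)])
# disc circle from top contour
R=(160,150,255,250); I=up(T,R); m=blob((sat(I)<.4)&(I.max(2)>110))
cs,_=cv2.findContours(m.astype(np.uint8),0,1); p=max(cs,key=len)[:,0]; p=(p+.5)/U-.5+[160,150]
q=to_plane(T,p,28)[:,:2]
from scipy.optimize import least_squares
s=least_squares(lambda x:np.hypot(*(q-x[:2]).T)-x[2],[569,175,130],loss='soft_l1',f_scale=1.5)
print('disc',s.x); 
a=C-s.x[:2]; print('cup1 r, ang',np.hypot(*a),np.rad2deg(np.arctan2(a[1],a[0])))
c=np.zeros((600,800,3),np.uint8);x=y=h=0
tiles=[t for i,t in enumerate(tiles) if i not in(4,5)]
for t in tiles:
    if x+t.shape[1]>800: x=0;y+=h;h=0
    hh=min(t.shape[0],600-y); ww=min(t.shape[1],800-x)
    if hh<=0: break
    c[y:y+hh,x:x+ww]=t[:hh,:ww]; x+=ww;h=max(h,hh)
cv2.imwrite('pics/fit2.png',c)
E
python3 m3.py
```

```text
wide 2 [ 591.53 -154.45] 0.189
wide 1 [ 589.9  -153.39] 0.089
wide 1 [ 592.99 -154.09] 0.076
slim 2 [ 442.04 -339.73    5.22   31.55   78.28] 0.562
slim84 2 [ 440.43 -338.96    3.35   29.83] 0.61
cup1 2 [488.23 198.69] 0.521
grip 2 [571.52 176.3   -7.33] 0.525
disc [571.26983448 180.4600018  132.16205378]
cup1 r, ang 85.01607268599581 167.61720188594077
```

View pics/fit2.png

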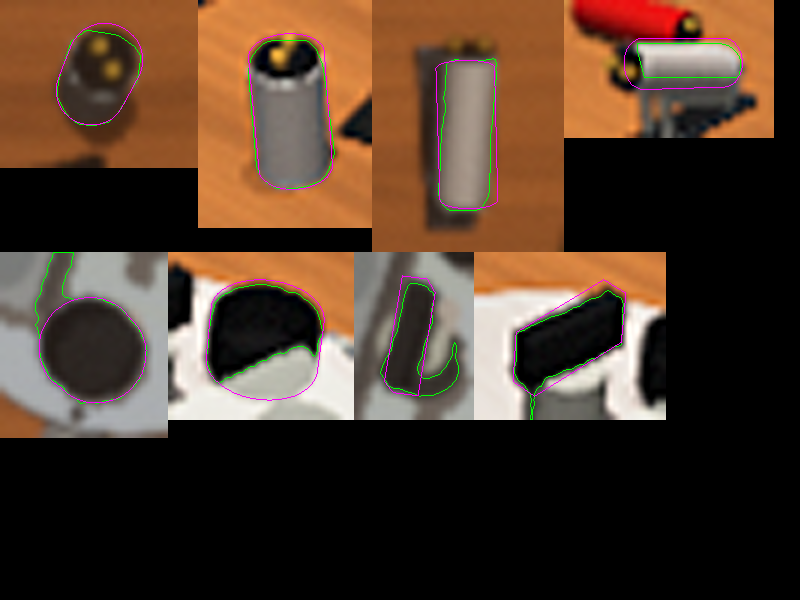

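The fits look right: mat exact, cup 1 good, wide can good. The grip mask still has shadow in it and the slim can's lower edge is loose. I'll refine the axis and the bar.

```bash
cat > m4.py <<'E'
src=open('m3.py').read()
exec(src.split("W=go(")[0])
from scipy.optimize import least_squares
roi['g',0]=(195,178,215,206); roi['g',1]=(290,208,322,236)
op=lambda m,k:cv2.morphologyEx(m.astype(np.uint8),cv2.MORPH_OPEN,np.ones((k,k)))>0
def grip(ths=((70,60),(85,80))):
    for a,b in ths:
        g0,g1=A(('g',0)),A(('g',1))
        ms=[hull(blob(op(g0.max(2)<a,19))),hull(blob(op(g1.max(2)<b,19)))]
        go('wide',lambda x:box(x[:2],x[2],60,14,85,115),[567,178,-12],[5,5,8],[('g',0),('g',1)],ms)
grip()
for im,R,sel in((T,(160,150,255,250),lambda q:(q[:,1]<170)),(S,(255,205,360,290),lambda q:(q[:,1]<165))):
    I=up(im,R); m=blob((sat(I)<.4)&(I.max(2)>100))
    cs,_=cv2.findContours(m.astype(np.uint8),0,1); p=max(cs,key=len)[:,0]; p=(p+.5)/U-.5+R[:2]
    q=to_plane(im,p,28)[:,:2]; q=q[sel(q)]
    for r in(130,None):
        s=least_squares(lambda x:np.hypot(*(q-x[:2]).T)-(r or x[2]),[569,175,130],loss='soft_l1',f_scale=1.5); print('disc',s.x.round(1),len(q),s.cost.round(1))
c=np.zeros((600,800,3),np.uint8);x=0
for t in tiles: c[:t.shape[0],x:x+t.shape[1]]=t; x+=t.shape[1]
cv2.imwrite('pics/fit3.png',c[:200])
E
python3 m4.py
```

```text
Traceback (most recent call last):
  File "m4.py", line 2, in <module>
    exec(src.split("W=go(")[0])
    ~~~~^^^^^^^^^^^^^^^^^^^^^^^
SyntaxError: unterminated string literal (detected at line 1)
```

```bash
sed -i 's/^src=.*/exec(open("m2.py").read().split("W=go(")[0])/; s/^exec(src.*/hull=lambda m:(cv2.fillConvexPoly(o:=np.zeros(m.shape,np.uint8),cv2.convexHull(np.argwhere(m)[:,::-1].astype(np.int32)),1),o>0)[1]/' m4.py; python3 m4.py
```

```text
wide 2 [571.33 176.17  -9.15] 0.356
wide 1 [570.04 175.99  -9.77] 0.163
wide 1 [571.95 176.93  -6.7 ] 0.17
wide 2 [571.48 176.95  -8.55] 0.474
wide 1 [569.29 175.74  -6.35] 0.322
wide 1 [572.8  177.21  -7.29] 0.14
disc [570.3 176.8 130. ] 600 94.1
disc [570.3 176.  129.4] 600 79.2
disc [584.8 187.3 130. ] 972 35803.2
disc [582.8 125.7  89.9] 972 32713.1
```

```bash
cat > mv.py <<'E'
import sys,numpy as np
from scipy.spatial.transform import Rotation as Ro
from bench import *
def E(rpy): return Ro.from_euler('xyz',rpy,degrees=True)
def rel(pos,rpy,s=None,p0=None,r0=None):
    s=s or state(); p0=s['ee_pos'] if p0 is None else p0; R0=E(s['tool_rot']) if r0 is None else E(r0)
    d=R0.inv().apply(np.array(pos)-p0)/10; w=(R0.inv()*E(rpy)).as_rotvec(degrees=True)
    print('shift cm',d.round(2),'rot',w.round(1),'rows>=',np.ceil(max(np.linalg.norm(d)/5,np.linalg.norm(w)/9)))
E
python3 -c "
from mv import *
rel([591,-154,140],[180,0,164])"
```

```text
shift cm [-61.06 -53.48   9.88] rot [-0. -0. -0.] rows>= 17.0
```

Request:
{"method": "carry_out", "body": {"plan": [[-3.4, -2.97, 0.3, 0, 0, 0], [-3.4, -2.97, 0.3, 0, 0, 0], [-3.4, -2.97, 0.3, 0, 0, 0], [-3.4, -2.97, 0.3, 0, 0, 0], [-3.4, -2.97, 0.3, 0, 0, 0], [-3.4, -2.97, 0.3, 0, 0, 0], [-3.4, -2.97, 0.3, 0, 0, 0], [-3.4, -2.97, 0.3, 0, 0, 0], [-3.4, -2.97, 0.3, 0, 0, 0], [-3.4, -2.97, 0.3, 0, 0, 0], [-3.4, -2.97, 0.3, 0, 0, 0], [-3.4, -2.97, 0.3, 0, 0, 0]], "grip": 7}}

```text
time_s: 2.5
ee_pos: [446.3, 72.0, 202.9]
tool_rot: [180.0, 0.0, 164.0]
contact_force: [0.6, -0.3, -0.3]
finger_gap: 0.795
finger_force: 0.0
```

Request:
{"method": "carry_out", "body": {"plan": [[-3.4, -2.97, 1, 0, 0, 0], [-3.4, -2.97, 1, 0, 0, 0], [-3.4, -2.97, 1, 0, 0, 0], [-3.4, -2.97, 1, 0, 0, 0], [-3.4, -2.97, 1, 0, 0, 0], [-3.3, -2.97, 1, 0, 0, 0], [0, 0, 0, 0, 0, 0], [0, 0, 0, 0, 0, 0]]}}

```text
time_s: 3.5
ee_pos: [591.2, -153.4, 142.7]
tool_rot: [180.0, -0.0, 164.0]
contact_force: [-0.3, -0.6, 0.8]
finger_gap: 0.791
finger_force: 0.0
```

```bash
python3 -c "
from mv import *
s=state();print(s['joints'].round(1),s['contact_force'].round(1))
rel([591,-154,43.3],[180,0,164])"
```

```text
[-25.6  32.4  72.7   0.   74.9 -99.6] [-0.3 -0.6  0.8]
shift cm [-0.   -0.06  9.94] rot [ 0. -0. -0.] rows>= 2.0
```

Request:
{"method": "carry_out", "body": {"plan": [[0, -0.05, 2, 0, 0, 0], [0, 0, 2, 0, 0, 0], [0, 0, 2, 0, 0, 0], [0, 0, 2, 0, 0, 0], [0, 0, 1.5, 0, 0, 0], [0, 0, 0.4, 0, 0, 0], [0, 0, 0, 0, 0, 0]]}}

```text
time_s: 4.38
ee_pos: [591.5, -154.3, 44.2]
tool_rot: [-180.0, 0.0, 164.0]
contact_force: [-0.3, 0.2, 0.1]
finger_gap: 0.793
finger_force: 0.0
```

Request:
{"method": "carry_out", "body": {"plan": [[0, 0, 0, 0, 0, 0], [0, 0, 0, 0, 0, 0], [0, 0, 0, 0, 0, 0], [0, 0, 0, 0, 0, 0], [0, 0, 0, 0, 0, 0], [0, 0, 0, 0, 0, 0]], "grip": 3.6}}

```text
time_s: 5.12
ee_pos: [591.4, -154.5, 44.0]
tool_rot: [-180.0, 0.0, 164.0]
contact_force: [-0.5, -0.2, 3.2]
finger_gap: 0.47
finger_force: 30.0
```

Request:
{"method": "carry_out", "body": {"plan": [[0, 0, -0.5, 0, 0, 0], [0, 0, -2, 0, 0, 0], [0, 0, -2.5, 0, 0, 0], [0, 0, -2.5, 0, 0, 0], [0, 0, -1.5, 0, 0, 0], [0, 0, 0, 0, 0, 0]]}}

```text
time_s: 5.88
ee_pos: [591.5, -154.5, 134.3]
tool_rot: [-180.0, 0.1, 164.0]
contact_force: [1.3, -0.5, -2.3]
finger_gap: 0.468
finger_force: 30.0
```

```bash
python3 - <<'E'
from mv import *
s=state();print(s['contact_force'].round(1),s['finger_force'],s['ee_pos'])
rel([488.2,198.7,s['ee_pos'][2]],[180,0,164])
from h import *
im=snap('scene'); uv=proj(im,s['ee_pos'])[0].astype(int);print(uv)
I=im['pixels'][uv[1]-55:uv[1]+45,uv[0]-50:uv[0]+50]
cv2.imwrite('pics/hold1.png',cv2.resize(I,None,fx=4,fy=4,interpolation=2)[:,:,::-1])
E
```

```text
[ 1.3 -0.5 -2.3] 29.99068002216518 [ 591.51562101 -154.4808766   134.29470262]
shift cm [ 1.968e+01  3.109e+01 -3.000e-02] rot [-0.   0.1 -0. ] rows>= 8.0
[219 174]
```

View pics/hold1.png

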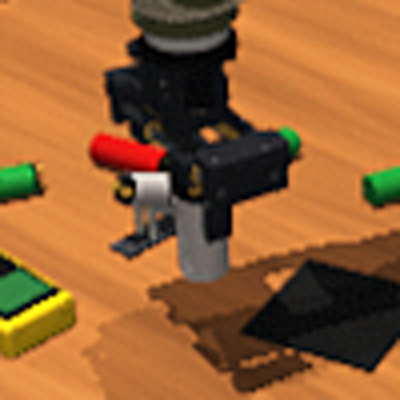

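The wide can hangs straight in the fingers: its edges are at crop x 178 and 229, its foot at y 275. I check the centre against the projected axis.

```bash
python3 - <<'E'
from fit import *
im=snap('scene')
P=cyl([591.5,-154.5,90],[0,0,1],78,21); uv=proj(im,P[:40]); print(uv.min(0),uv.max(0))
roi=(205,165,240,195); I=up(im,roi); 
for y in (178,181,183):
    print(y,im['pixels'][y,208:234].min(1).tolist())
E
```

```text
[213.63590021 182.1177004 ] [226.32985933 189.14368639]
178 [60, 50, 52, 45, 52, 87, 110, 99, 97, 101, 104, 112, 57, 8, 5, 3, 22, 14, 40, 65, 70, 67, 72, 65, 68, 69]
181 [71, 69, 70, 73, 70, 80, 102, 103, 98, 99, 102, 102, 104, 104, 100, 94, 87, 72, 66, 61, 62, 59, 62, 62, 64, 67]
183 [71, 71, 67, 66, 68, 69, 96, 106, 97, 97, 98, 102, 101, 100, 96, 90, 86, 73, 67, 63, 65, 60, 59, 64, 65, 50]
```

Request:
{"method": "carry_out", "body": {"plan": [[0.8, 1.3, 0, 0, 0, 0], [1.7, 2.7, 0, 0, 0, 0], [2, 3.1, 0, 0, 0, 0], [2, 3.1, 0, 0, 0, 0], [2, 3.1, 0, 0, 0, 0], [2, 3.1, 0, 0, 0, 0], [2, 3.1, 0, 0, 0, 0], [2, 3.1, 0, 0, 0, 0], [2, 3.1, 0, 0, 0, 0], [1.7, 2.9, 0, 0, 0, 0], [1.3, 2, 0, 0, 0, 0], [0.2, 0.5, 0, 0, 0, 0]]}}

```text
time_s: 7.48
ee_pos: [486.6, 200.3, 133.3]
tool_rot: [-180.0, -0.1, 164.1]
contact_force: [0.3, 0.9, -2.6]
finger_gap: 0.469
finger_force: 30.0
```

Request:
{"method": "carry_out", "body": {"plan": [[0, 0, 0, 0, 0, 0], [0, 0, 0, 0, 0, 0]]}}

```text
time_s: 7.72
ee_pos: [488.1, 198.2, 133.6]
tool_rot: [-180.0, -0.0, 163.9]
contact_force: [-0.6, 0.2, -2.4]
finger_gap: 0.466
finger_force: 30.0
```

```bash
python3 - <<'E'
from mv import *
s=state();print(s['contact_force'].round(1))
rel([488.2,198.7,44+32],[180,0,164])
from h import *
im=snap('scene')
uv=proj(im,[488,199,75])[0].astype(int);print(uv)
I=im['pixels'][uv[1]-60:uv[1]+40,uv[0]-50:uv[0]+50]
cv2.imwrite('pics/hold2.png',cv2.resize(I,None,fx=5,fy=5,interpolation=2)[:,:,::-1])
E
```

```text
[-0.6  0.2 -2.4]
shift cm [0.   0.06 5.76] rot [-0.  -0.  -0.1] rows>= 2.0
[327 217]
```

View pics/hold2.png

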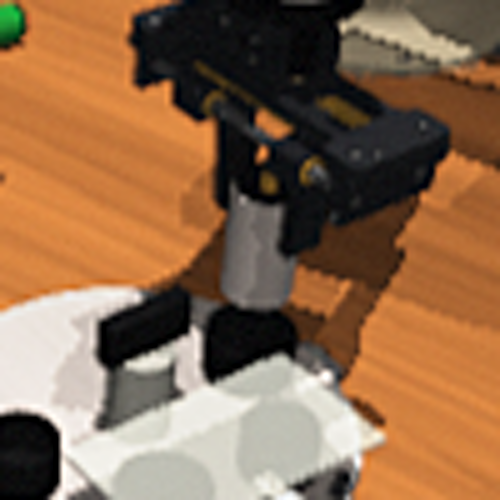

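```bash
python3 - <<'E'
from fit import *
im=snap('scene');l,t=277,157
def sc(P): 
    uv=proj(im,P); return ((uv-[l,t]+.5)*5-.5)
a=sc(circ([488.1,198.2,89.6],21)); b=sc(circ([488.2,198.7,60],28)); print('can foot',a.min(0),a.max(0),'cup rim',b.min(0),b.max(0))
print(im['pixels'][157+54,315:345].min(1).tolist()); print(im['pixels'][157+68,310:345].min(1).tolist())
E
```

```text
can foot [220.54989271 265.631149  ] [292.46091635 309.27830891] cup rim [205.29110542 297.6439387 ] [299.75338573 356.60795968]
[19, 23, 25, 22, 24, 17, 65, 86, 98, 100, 109, 111, 115, 99, 94, 99, 96, 96, 94, 87, 72, 53, 49, 41, 41, 45, 24, 19, 19, 16]
[35, 122, 163, 204, 207, 202, 214, 115, 9, 8, 11, 9, 5, 10, 12, 10, 4, 6, 7, 6, 4, 3, 9, 3, 7, 5, 19, 41, 43, 33, 32, 28, 27, 31, 33]
```

Request:
{"method": "carry_out", "body": {"plan": [[-0.09, 0, 1.2, 0, 0, 0], [0, 0, 1.4, 0, 0, 0], [0, 0, 1.2, 0, 0, 0], [0, 0, 0.8, 0, 0, 0], [0, 0, 0.5, 0, 0, 0], [0, 0, 0.3, 0, 0, 0], [0, 0, 0.2, 0, 0, 0], [0, 0, 0, 0, 0, 0], [0, 0, 0, 0, 0, 0]]}}

```text
time_s: 8.95
ee_pos: [488.9, 198.7, 78.0]
tool_rot: [180.0, 0.0, 164.0]
contact_force: [-0.3, -0.1, -2.1]
finger_gap: 0.469
finger_force: 30.0
```

Request:
{"method": "carry_out", "body": {"plan": [[0, 0, 0.05, 0, 0, 0], [0, 0, 0.05, 0, 0, 0], [0, 0, 0.05, 0, 0, 0], [0, 0, 0.05, 0, 0, 0], [0, 0, 0, 0, 0, 0]]}}

```text
time_s: 9.57
ee_pos: [488.9, 198.6, 76.0]
tool_rot: [180.0, 0.0, 164.0]
contact_force: [-0.4, -0.3, 2.0]
finger_gap: 0.467
finger_force: 30.0
```

Request:
{"method": "carry_out", "body": {"plan": [[0, 0, 0, 0, 0, 0], [0, 0, 0, 0, 0, 0], [0, 0, 0, 0, 0, 0], [0, 0, -1, 0, 0, 0], [0, 0, -2, 0, 0, 0], [0, 0, -3, 0, 0, 0], [0, 0, -2, 0, 0, 0], [0, 0, 0, 0, 0, 0]], "grip": 5.4}}

```text
time_s: 10.58
ee_pos: [489.3, 198.8, 157.4]
tool_rot: [179.9, 0.2, 164.0]
contact_force: [-0.1, -0.7, -0.4]
finger_gap: 0.612
finger_force: 0.0
```

```bash
python3 - <<'E'
from mv import *
s=state();print(s['contact_force'].round(1),s['finger_gap'],s['ee_pos'],s['joints'].round(0))
for y in(-99,81): rel([570.5,176.5,150],[180,0,y]); 
rel([570.5,176.5,150],[180,0,171])
E
```

```text
[-0.1 -0.7 -0.4] 0.6124782445657909 [489.34062283 198.77768796 157.37156563] [  9.  24.  86.   0.  70. -65.]
shift cm [-8.41  0.1   0.76] rot [ -0.1   0.2 -97. ] rows>= 11.0
shift cm [-8.41  0.1   0.76] rot [ 0.2  0.1 83. ] rows>= 10.0
shift cm [-8.41  0.1   0.76] rot [ 0.1  0.2 -7. ] rows>= 2.0
```

Request:
{"method": "carry_out", "body": {"plan": [[-1.2, 0, 0, 0, 0, -1], [-2.4, 0, 0, 0, 0, -2], [-2.4, 0, 0, 0, 0, -2], [-1.6, 0, 0, 0, 0, -1], [-0.8, 0, 0, 0, 0, -1], [0, 0, 0, 0, 0, 0], [0, 0, 0, 0, 0, 0]], "grip": 4}}

```text
time_s: 11.45
ee_pos: [570.0, 179.3, 155.5]
tool_rot: [-180.0, -0.0, 171.0]
contact_force: [0.3, -0.0, -0.4]
finger_gap: 0.458
finger_force: 0.0
```

```bash
python3 - <<'E'
from mv import *
s=state();rel([570.5,176.5,88],[180,0,171])
from fit import *
im=snap('scene'); uv=proj(im,[540,188,90])[0].astype(int)
cv2.imwrite('pics/hold3.png',cv2.resize(im['pixels'][uv[1]-60:uv[1]+40,uv[0]-60:uv[0]+60],None,fx=5,fy=5,interpolation=2)[:,:,::-1])
E
```

```text
shift cm [-0.1  -0.27  6.75] rot [-0. -0. -0.] rows>= 2.0
```

View pics/hold3.png

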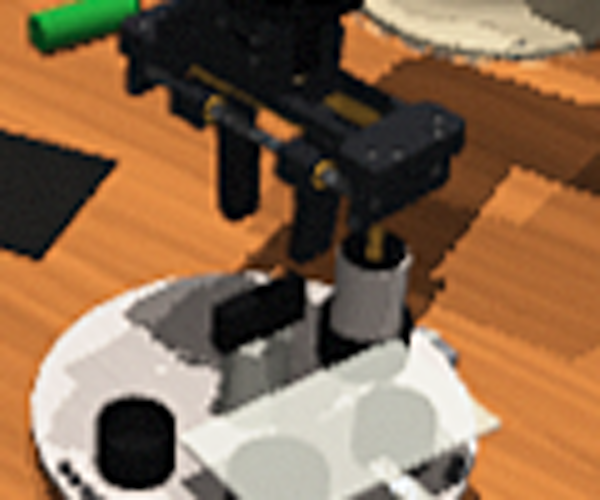

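The wide can stands upright in cup 1 (crop 370,290), and the fingers are over the bar (255,310).

Request:
{"method": "carry_out", "body": {"plan": [[-0.1, -0.27, 1, 0, 0, 0], [0, 0, 2, 0, 0, 0], [0, 0, 2, 0, 0, 0], [0, 0, 1.3, 0, 0, 0], [0, 0, 0.4, 0, 0, 0], [0, 0, 0, 0, 0, 0]]}}

```text
time_s: 12.25
ee_pos: [571.1, 176.4, 88.9]
tool_rot: [180.0, 0.0, 171.0]
contact_force: [0.0, -0.3, -0.0]
finger_gap: 0.448
finger_force: 0.0
```

Request:
{"method": "carry_out", "body": {"plan": [[0, 0, 0, 0, 0, 0], [0, 0, 0, 0, 0, 0], [0, 0, 0, 0, 0, 0], [0, 0, 0, 0, 0, 0], [0, 0, 0, 0, 0, 0]], "grip": 1}}

```text
time_s: 12.88
ee_pos: [571.3, 176.2, 89.1]
tool_rot: [-180.0, 0.1, 171.0]
contact_force: [0.5, -1.6, 3.5]
finger_gap: 0.161
finger_force: 29.9
```

Request:
{"method": "carry_out", "body": {"plan": [[0, 0, 0, 0, 0, -1], [0, 0, 0, 0, 0, -2], [0, 0, 0, 0, 0, -3], [0, 0, 0, 0, 0, -3], [0, 0, 0, 0, 0, -3], [0, 0, 0, 0, 0, -3], [0, 0, 0, 0, 0, -3], [0, 0, 0, 0, 0, -3], [0, 0, 0, 0, 0, -3], [0, 0, 0, 0, 0, -2], [0, 0, 0, 0, 0, -1], [0, 0, 0, 0, 0, 0]]}}

```text
time_s: 14.38
ee_pos: [571.3, 175.7, 89.1]
tool_rot: [-179.9, 0.0, -161.9]
contact_force: [0.7, -6.0, 4.8]
finger_gap: 0.156
finger_force: 29.9
```

```bash
python3 -c "
from mv import *
s=state();print(s['ee_pos'],s['tool_rot'],s['contact_force'].round(1),s['torque'].round(2),s['finger_gap'])"
```

```text
[571.33910367 175.71721675  89.10168664] [-1.79920026e+02  2.54219257e-02 -1.61939282e+02] [ 0.7 -6.   4.8] [-0.88 -0.06  0.04] 0.1563778842913095
```

Request:
{"method": "carry_out", "body": {"plan": [[0, 0, 0, 0, 0, -1], [0, 0, 0, 0, 0, -2], [0, 0, 0, 0, 0, -3], [0, 0, 0, 0, 0, -3], [0, 0, 0, 0, 0, -3], [0, 0, 0, 0, 0, -3], [0, 0, 0, 0, 0, -3], [0, 0, 0, 0, 0, -2], [0, 0, 0, 0, 0, -1], [0, 0, 0, 0, 0, 0]]}}

```text
time_s: 15.62
ee_pos: [571.6, 175.4, 89.1]
tool_rot: [-179.9, -0.0, -140.9]
contact_force: [1.8, -8.4, 5.2]
finger_gap: 0.154
finger_force: 29.9
```

Request:
{"method": "carry_out", "body": {"plan": [[0, 0, 0, 0, 0, -1.5], [0, 0, 0, 0, 0, -1.5], [0, 0, 0, 0, 0, -1.5], [0, 0, 0, 0, 0, -1.5], [0, 0, 0, 0, 0, 0]]}}

```text
time_s: 16.25
ee_pos: [571.6, 175.3, 89.1]
tool_rot: [-179.9, -0.0, -135.0]
contact_force: [2.4, -7.1, 4.4]
finger_gap: 0.157
finger_force: 30.1
```

```bash
cat > st.py <<'E'
from mv import *
s=state();print(s['ee_pos'].round(1),s['tool_rot'].round(1),s['contact_force'].round(1),s['torque'].round(2),s['finger_gap'],s['joints'].round(1))
E
python3 st.py
```

```text
[571.6 175.3  89.1] [-179.9   -0.  -135. ] [ 2.4 -7.1  4.4] [-1.17 -0.21 -0.37] 0.15690162566465446 [ 5.800e+00  3.450e+01  7.880e+01 -1.000e-01  6.660e+01 -1.292e+02]
```

Request:
{"method": "carry_out", "body": {"plan": [[0, 0, 0, 0, 0, -1.5], [0, 0, 0, 0, 0, -1.5], [0, 0, 0, 0, 0, 0]]}}

```text
time_s: 16.62
ee_pos: [571.6, 175.3, 89.1]
tool_rot: [-179.9, -0.0, -132.0]
contact_force: [2.0, -7.1, 5.1]
finger_gap: 0.16
finger_force: 32.0
```

```bash
python3 st.py
```

```text
[571.6 175.3  89.1] [-179.9   -0.  -132. ] [ 2.  -7.1  5.1] [-1.14 -0.24 -0.82] 0.15974590776451064 [ 5.800e+00  3.450e+01  7.870e+01 -1.000e-01  6.660e+01 -1.322e+02]
```

Request:
{"method": "carry_out", "body": {"plan": [[0, 0, 0, 0, 0, -1.5], [0, 0, 0, 0, 0, -1.5], [0, 0, 0, 0, 0, 0]]}}

```text
time_s: 17.0
ee_pos: [571.4, 175.1, 89.1]
tool_rot: [-179.9, -0.1, -129.1]
contact_force: [-0.1, -8.8, 6.6]
finger_gap: 0.165
finger_force: 33.7
```

```bash
python3 st.py
```

```text
[571.4 175.1  89.1] [-1.799e+02 -1.000e-01 -1.291e+02] [-0.1 -8.8  6.6] [-1.32 -0.   -0.95] 0.16519735075225234 [ 5.700e+00  3.450e+01  7.880e+01 -1.000e-01  6.670e+01 -1.352e+02]
```

Request:
{"method": "carry_out", "body": {"plan": [[0, 0, 0, 0, 0, 0], [0, 0, 0, 0, 0, 0], [0, 0, 0, 0, 0, 0], [0, 0, -1, 0, 0, 0], [0, 0, -2.5, 0, 0, 0], [0, 0, -4, 0, 0, 0], [0, 0, -4, 0, 0, 0], [0, 0, -4, 0, 0, 0], [0, 0, 0, 0, 0, 0]], "grip": 4.4}}

```text
time_s: 18.12
ee_pos: [571.8, 176.7, 247.5]
tool_rot: [-179.7, 0.3, -129.0]
contact_force: [-0.5, -0.5, 0.2]
finger_gap: 0.502
finger_force: 0.0
```

```bash
python3 st.py; python3 - <<'E'
from mv import *
a=np.deg2rad(4); 
p=np.array([440,-340,29])+75*np.array([np.cos(np.deg2rad(25))*np.cos(a),np.cos(np.deg2rad(25))*np.sin(a),np.sin(np.deg2rad(25))]); print(p)
E
```

```text
[571.8 176.7 247.5] [-179.7    0.3 -129. ] [-0.5 -0.5  0.2] [ 0.04 -0.01  0.04] 0.5017680475940306 [   5.8   26.3   65.6    0.    87.8 -135.1]
[ 507.80750501 -335.25843735   60.69636963]
```

```bash
cat > m5.py <<'E'
exec(open("m2.py").read().split("W=go(")[0])
hull=lambda m:(cv2.fillConvexPoly(o:=np.zeros(m.shape,np.uint8),cv2.convexHull(np.argwhere(m)[:,::-1].astype(np.int32)),1),o>0)[1]
roi['s',1]=(190,155,225,178); k0,k1=('s',0),('s',1)
I0,I1=A(k0),A(k1)
m0=hull(blob((I0.min(2)>85)&(sat(I0)<.45))); m1=hull(blob(op:=cv2.morphologyEx(((I1.min(2)>105)&(sat(I1)<.4)).astype(np.uint8),2,np.ones((9,9)))))
r=np.argwhere(m1)[:,0].mean(); ig=np.zeros_like(m1); ig[int(r)+4:]=1
def slim(x,tilt=25):
    a=np.deg2rad(x[2]);c,s=np.cos(np.deg2rad(tilt)),np.sin(np.deg2rad(tilt))
    return cyl([x[0],x[1],x[3]],[c*np.cos(a),c*np.sin(a),s],x[4],16)
for z in(25,29,33):
    x,f=fit(lambda p:slim([*p[:3],z,p[3]]),[440,-340,3,82],[(T,m0,roi[k0],m0&False)],[8,8,8,4]); print('top z',z,x.round(1),round(f,3))
x,f=fit(slim,[440,-340,3,29,82],[(T,m0,roi[k0],m0&False),(S,m1,roi[k1],ig)],[8,8,8,8,5]); print(x.round(1),round(f,3))
t=[show('',T,roi[k0],m0,slim(x)),show('',S,roi[k1],m1,slim(x))]
for L in(80,84,86):
    x2,f=fit(lambda p:slim([*p,L]),x[:4],[(T,m0,roi[k0],m0&False),(S,m1,roi[k1],ig)],[4,4,4,4]); print(L,x2.round(1),round(f,3))
c=np.zeros((260,420,3),np.uint8); c[:t[0].shape[0],:t[0].shape[1]]=t[0]; c[:t[1].shape[0],200:200+t[1].shape[1]]=t[1]
cv2.imwrite('pics/fit5.png',c)
E
python3 m5.py
```

```text
top z 25 [ 443.  -342.3    5.    77.9] 0.191
top z 29 [ 442.6 -341.2    4.5   77.8] 0.192
top z 33 [ 442.6 -338.9    3.2   77. ] 0.193
[ 442.7 -341.2    5.1   27.3   76.5] 0.29
80 [ 442.5 -340.6    4.3   27.1] 0.32
84 [ 441.9 -342.2    6.    26.7] 0.381
86 [ 442.1 -342.2    6.3   26.9] 0.414
```

```bash
python3 - <<'E'
from mv import *
s=state()
rel([510,-335.4,200],s['tool_rot'])
from scipy.optimize import least_squares
d=np.array([[550,238.1,21.84,74.39],[np.hypot(591.2,153.4),142.7,32.4,72.7],[np.hypot(489.3,198.8),157.4,24,86],[np.hypot(571.4,175.1),89.1,34.5,78.8],[np.hypot(571.8,176.7),247.5,26.3,65.6]])
r=np.sqrt(d[:,0]**2-117**2);a,b=np.deg2rad(d[:,2]),np.deg2rad(d[:,2]+d[:,3])
f=lambda x:np.r_[x[0]+x[1]*np.sin(a)+x[2]*np.sin(b)-r,x[3]+x[1]*np.cos(a)+x[2]*np.cos(b)-d[:,1]]
q=least_squares(f,[0,400,400,0]);print(q.x,q.fun.round(1))
E
```

```text
shift cm [ 43.7  -27.41   4.67] rot [0. 0. 0.] rows>= 11.0
[  14.90304137  444.37137133  356.56594097 -135.40449636] [ -2.7  -2.2  15.7   8.  -18.8   0.3   4.2  -8.8   0.7   3.6]
```

Request:
{"method": "carry_out", "body": {"plan": [[2, -1.25, 0, 0, 0, 0], [4, -2.5, 0, 0, 0, 0], [4, -2.5, 0.4, 0, 0, 0], [4, -2.5, 0.4, 0, 0, 0], [4, -2.5, 0.4, 0, 0, 0], [4, -2.5, 0.4, 0, 0, 0], [4, -2.5, 0.4, 0, 0, 0], [4, -2.5, 0.4, 0, 0, 0], [4, -2.5, 0.4, 0, 0, 0], [4, -2.5, 0.4, 0, 0, 0], [4, -2.5, 0.4, 0, 0, 0], [1.7, -1.16, 0.4, 0, 0, 0]], "grip": 5.5}}

```text
time_s: 19.62
ee_pos: [539.9, -249.4, 203.8]
tool_rot: [-178.2, -4.7, -138.2]
contact_force: [0.4, 0.1, -0.0]
finger_gap: 0.622
finger_force: 0.0
```

Request:
{"method": "carry_out", "body": {"plan": [[0, 0, 0, 0, 0, 6], [0, 0, 0, 0, 0, 10], [0, 0, 0, 0, 0, 10], [0, 0, 0, 0, 0, 10], [0, 0, 0, 0, 0, 10], [0, 0, 0, 0, 0, 10], [0, 0, 0, 0, 0, 10], [0, 0, 0, 0, 0, 10], [0, 0, 0, 0, 0, 10], [0, 0, 0, 0, 0, 10], [0, 0, 0, 0, 0, 10], [0, 0, 0, 0, 0, 10]]}}

```text
time_s: 21.12
ee_pos: [540.0, -247.6, 204.3]
tool_rot: [-176.6, 3.6, 105.8]
contact_force: [0.2, -0.6, 1.0]
finger_gap: 0.623
finger_force: 0.0
```

```bash
python3 st.py
```

```text
[ 540.  -247.6  204.3] [-176.6    3.6  105.8] [ 0.2 -0.6  1. ] [-0.03  0.05 -0.03] 0.6233455606411858 [-33.9  27.9  70.3  -5.   81.3 -48.9]
```

```bash
python3 -c "
from mv import *
s=state()
rel([510,-335.4,150],s['tool_rot'])
R=E([180,0,4.7]); print((E(s['tool_rot']).inv()*R).as_rotvec(degrees=True))
"
```

```text
shift cm [-7.27 -4.91  6.2 ] rot [0. 0. 0.] rows>= 3.0
[  0.73086336   5.64763662 100.9117592 ]
```

Request:
{"method": "carry_out", "body": {"plan": [[-1.5, -1, 1, 0, 0, 0], [-1.5, -1, 1, 0, 0, 0], [-1.5, -1, 1, 0, 0, 0], [-1.5, -1, 1, 0, 0, 0], [-1.27, -0.91, 1, 0, 0, 0], [0, 0, 0, 0, 0, 0]]}}

```text
time_s: 21.88
ee_pos: [510.2, -335.7, 161.0]
tool_rot: [-176.5, 3.5, 106.0]
contact_force: [-0.2, 0.1, 0.4]
finger_gap: 0.618
finger_force: 0.0
```

Request:
{"method": "carry_out", "body": {"plan": [[0, 0, 0, 0, 0.5, 9], [0, 0, 0, 0, 0.5, 9], [0, 0, 0, 0, 0.5, 9], [0, 0, 0, 0, 0.5, 9], [0, 0, 0, 0, 0.5, 9], [0, 0, 0, 0, 0.5, 9], [0, 0, 0, 0, 0.5, 9], [0, 0, 0, 0, 0.5, 9], [0, 0, 0, 0, 0.5, 9], [0, 0, 0, 0, 0.5, 9], [0, 0, 0, 0, 0.5, 9], [0, 0, 0, 0, 0, 0]]}}

```text
time_s: 23.38
ee_pos: [511.1, -334.3, 162.3]
tool_rot: [179.6, -0.3, 7.1]
contact_force: [-0.3, 0.1, -0.1]
finger_gap: 0.627
finger_force: 0.0
```

```bash
python3 st.py; cat > tgt.py <<'E'
from mv import *
def tilt(psi,e):  # tool z at elevation e (deg) in heading psi, tool x 'up-forward', y horizontal
    p,e=np.deg2rad(psi),np.deg2rad(e); h=np.array([np.cos(p),np.sin(p),0])
    z=np.cos(e)*h+np.array([0,0,np.sin(e)]); y=np.cross([0,0,-1],h); return Ro.from_matrix(np.c_[np.cross(y,z),y,z])
def togo(grasp,R):
    s=state(); R0=E(s['tool_rot']); t=np.array(grasp)+18.7*R.as_matrix()[:,2]
    print('tcp tgt',t.round(1),'shift(now-frame)',(R0.inv().apply(t-s['ee_pos'])/10).round(2),'shift(end-frame)',(R.inv().apply(t-s['ee_pos'])/10).round(2),'rot',(R0.inv()*R).as_rotvec(degrees=True).round(1))
E
python3 -c "
from tgt import *
togo([510.2,-335.4,58.7],tilt(4.7,-105))"
```

```text
[ 511.1 -334.3  162.3] [179.6  -0.3   7.1] [-0.3  0.1 -0.1] [-0.01  0.17  0.06] 0.627432894973445 [-44.3  31.1  71.6  -0.   76.7  38.7]
tcp tgt [ 505.4 -335.8   40.6] shift(now-frame) [-0.66 -0.02 12.17] shift(end-frame) [ 2.58  0.1  11.91] rot [  0.7 -15.3   2.3]
```

Request:
{"method": "carry_out", "body": {"plan": [[0, 0, 0, 0.2, -5, 0.8], [0, 0, 0, 0.2, -5, 0.8], [0, 0, 0, 0.2, -5.3, 0.7], [0.8, 0.1, 1, 0, 0, 0], [0.6, 0, 3, 0, 0, 0], [0.6, 0, 3, 0, 0, 0], [0.58, 0, 2.4, 0, 0, 0], [0, 0, 0, 0, 0, 0]]}}

```text
time_s: 24.38
ee_pos: [510.9, -335.2, 62.7]
tool_rot: [-179.9, 15.0, 4.7]
contact_force: [-0.2, -0.2, 1.0]
finger_gap: 0.622
finger_force: 0.0
```

```bash
python3 - <<'E'
from tgt import *
togo([510.2,-335.4,58.7],tilt(4.7,-105))
from h import *
im=snap('scene'); uv=proj(im,[505,-336,60])[0].astype(int)
cv2.imwrite('pics/hold4.png',cv2.resize(im['pixels'][uv[1]-50:uv[1]+30,uv[0]-50:uv[0]+50],None,fx=7,fy=7,interpolation=2)[:,:,::-1])
E
```

```text
tcp tgt [ 505.4 -335.8   40.6] shift(now-frame) [0.04 0.02 2.27] shift(end-frame) [0.04 0.02 2.27] rot [-0.1  0.   0. ]
```

View pics/hold4.png

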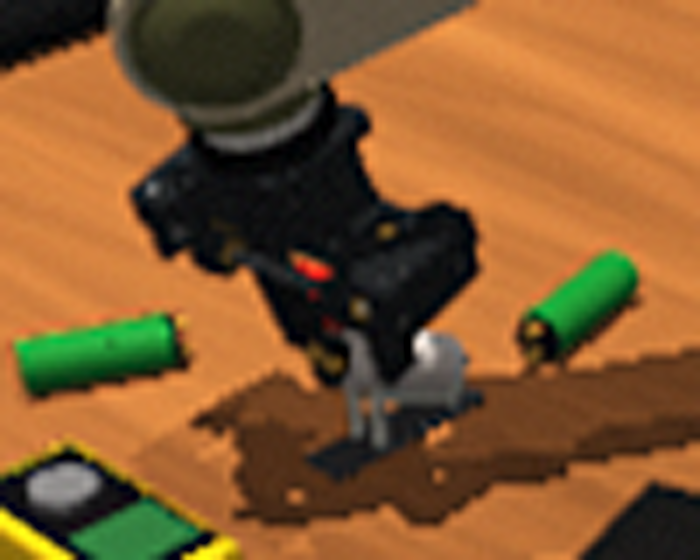

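The fingers (crop 330,330 and 400,350) straddle the slim can's upper end, and the wire legs at (370,420) are clear below.

Request:
{"method": "carry_out", "body": {"plan": [[0, 0, 1, 0, 0, 0], [0, 0, 0.9, 0, 0, 0], [0, 0, 0.3, 0, 0, 0], [0, 0, 0, 0, 0, 0]]}}

```text
time_s: 24.92
ee_pos: [505.9, -336.4, 43.2]
tool_rot: [179.9, 15.0, 4.6]
contact_force: [-0.2, -0.6, 1.1]
finger_gap: 0.622
finger_force: 0.0
```

Request:
{"method": "carry_out", "body": {"plan": [[0, 0, 0, 0, 0, 0], [0, 0, 0, 0, 0, 0], [0, 0, 0, 0, 0, 0], [0, 0, 0, 0, 0, 0], [0, 0, 0, 0, 0, 0], [0, 0, 0, 0, 0, 0]], "grip": 2.7}}

```text
time_s: 25.68
ee_pos: [506.1, -336.5, 43.5]
tool_rot: [179.9, 14.9, 4.6]
contact_force: [0.8, -0.9, 3.6]
finger_gap: 0.352
finger_force: 29.7
```

```bash
python3 st.py
```

```text
[ 506.1 -336.5   43.5] [179.9  14.9   4.6] [ 0.8 -0.9  3.6] [-0.04 -0.01 -0.07] 0.3524879165465273 [-40.4  43.4  70.3 -10.9  77.1  48.5]
```

Request:
{"method": "carry_out", "body": {"plan": [[-0.1, 0, -0.4, 0, 0, 0], [-0.3, 0, -1, 0, 0, 0], [-0.52, 0, -1.93, 0, 0, 0], [-0.52, 0, -1.93, 0, 0, 0], [-0.52, 0, -1.93, 0, 0, 0], [-0.52, 0, -1.93, 0, 0, 0], [-0.52, 0, -1.93, 0, 0, 0], [-0.3, 0, -1, 0, 0, 0], [0, 0, 0, 0, 0, 0]]}}

```text
time_s: 26.8
ee_pos: [505.3, -336.2, 168.8]
tool_rot: [179.8, 14.9, 4.6]
contact_force: [0.1, 0.2, -1.2]
finger_gap: 0.356
finger_force: 29.7
```

```bash
python3 st.py; python3 -c "
from tgt import *
togo([474,-113,130],tilt(4.7,-40));togo([474,-113,130],tilt(-20,-40));R=tilt(4.7,-40);print((R.inv()*tilt(-20,-40)).as_rotvec(degrees=True))"
```

```text
[ 505.3 -336.2  168.8] [179.8  14.9   4.6] [ 0.1  0.2 -1.2] [-0.03 -0.05 -0.02] 0.3558225752981064 [-40.4  36.1  62.5 -10.6  92.   45.6]
tcp tgt [ 488.3 -111.8  118. ] shift(now-frame) [  1.39 -22.52   4.82] shift(end-frame) [ -3.8  -22.5    3.37] rot [ 0.2 64.9 -0. ]
tcp tgt [ 487.5 -117.9  118. ] shift(now-frame) [  1.27 -21.92   4.85] shift(end-frame) [ -9.76 -19.9   -3.74] rot [-7.7 63.8 24.8]
[-1.89212977e+01  1.28212699e-14  1.58768540e+01]
```

Request:
{"method": "carry_out", "body": {"plan": [[0, -1, 0, 0, 3, 0], [0, -2, 0, 0, 6, 0], [0, -2, 0, 0, 6, 0], [0, -2, 0, 0, 6, 0], [0, -2, 0, 0, 6, 0], [0, -2, 0, 0, 6, 0], [0, -2, 0, 0, 6, 0], [0, -2, 0, 0, 6, 0], [0, -2, 0, 0, 6, 0], [0, -2, 0, 0, 6, 0], [0, -2, 0, 0, 6, 0], [0, -1, 0, 0, 2, 0]]}}

```text
time_s: 28.3
ee_pos: [486.6, -116.4, 166.6]
tool_rot: [-180.0, -49.8, 4.6]
contact_force: [0.6, 0.3, -1.9]
finger_gap: 0.351
finger_force: 29.7
```

```bash
python3 st.py; python3 -c "
from tgt import *
togo([474,-113,130],tilt(-20,-40))"
```

```text
[ 486.6 -116.4  166.6] [-180.   -49.8    4.6] [ 0.6  0.3 -1.9] [-0.09  0.51 -0.06] 0.3510226385852778 [-45.2  14.1 121.6  80.3  36.3 -25.5]
tcp tgt [ 487.5 -117.9  118. ] shift(now-frame) [-3.66  0.16  3.2 ] shift(end-frame) [-3.64  0.11  3.23] rot [-18.8   0.2  15.8]
```

Request:
{"method": "carry_out", "body": {"plan": [[0, 0, 0, -1.5, 0, 1.3], [0, 0, 0, -3.1, 0, 2.6], [0, 0, 0, -3.1, 0, 2.6], [0, 0, 0, -3.1, 0, 2.6], [0, 0, 0, -3.1, 0, 2.6], [0, 0, 0, -3.1, 0, 2.6], [0, 0, 0, -1.7, 0, 1.5], [-0.3, 0, 0.3, 0, 0, 0], [-0.5, 0, 0.5, 0, 0, 0], [0, 0, 0, 0, 0, 0]]}}

```text
time_s: 29.55
ee_pos: [488.7, -117.8, 156.1]
tool_rot: [179.9, -49.8, -19.8]
contact_force: [0.8, -0.4, -1.0]
finger_gap: 0.354
finger_force: 29.7
```

```bash
cat > slimfit.py <<'E'
# foot/axis of the held or standing slim can in the scene picture, given expected foot
from fit import *
from tgt import *
s=state(); R=E(s['tool_rot']).as_matrix(); g=s['ee_pos']-18.7*R[:,2]
print('grasp',g.round(1)); 
for c in('scene','top'):
    im=snap(c); foot=g-[0,0,75]; uv=proj(im,[g,foot]).round(1); print(c,uv.tolist())
    l,t=(uv.mean(0)-[25,25]).astype(int); cv2.imwrite(f'pics/hold_{c}.png',cv2.resize(im['pixels'][t:t+60,l:l+60],None,fx=6,fy=6,interpolation=2)[:,:,::-1]); print(l,t)
    if c=='scene':
        for z in range(15,80,10):
            v=proj(im,g-[0,0,z])[0]; y=int(round(v[1])); row=im['pixels'][y,int(v[0])-14:int(v[0])+15].astype(int); print(z,v.round(1),int(v[0])-14,row[:,2].tolist())
E
python3 st.py; python3 slimfit.py
```

```text
[ 488.7 -117.8  156.1] [179.9 -49.8 -19.8] [ 0.8 -0.4 -1. ] [ 0.15  0.53 -0.03] 0.3541036249422897 [-31.7  14.8 124.  131.3  12.  -49.6]
grasp [ 475.2 -112.9  168.2]
scene [[252.5, 155.7], [252.9, 174.9]]
227 140
15 [252.6 159.7] 238 [19, 18, 23, 41, 64, 65, 63, 60, 61, 55, 86, 103, 77, 40, 37, 37, 24, 20, 18, 19, 19, 20, 47, 68, 69, 67, 68, 63, 61]
25 [252.6 162.3] 238 [24, 42, 59, 67, 61, 60, 62, 63, 61, 52, 82, 110, 102, 52, 12, 11, 16, 21, 13, 20, 42, 59, 60, 62, 58, 61, 63, 60, 61]
35 [252.7 164.9] 238 [63, 62, 60, 64, 64, 63, 62, 64, 58, 58, 79, 104, 117, 105, 98, 86, 70, 77, 82, 74, 65, 41, 21, 19, 39, 56, 52, 47, 48]
45 [252.7 167.4] 238 [59, 62, 64, 61, 60, 63, 60, 63, 57, 59, 73, 99, 111, 100, 93, 96, 93, 97, 84, 71, 65, 44, 23, 24, 23, 28, 36, 31, 28]
55 [252.8 170. ] 238 [63, 61, 63, 59, 59, 62, 62, 67, 64, 61, 66, 93, 112, 101, 94, 96, 95, 93, 87, 72, 64, 57, 62, 46, 23, 12, 15, 34, 38]
65 [252.8 172.5] 238 [63, 64, 64, 63, 65, 63, 62, 60, 58, 60, 62, 92, 114, 101, 92, 93, 95, 94, 84, 75, 62, 58, 61, 60, 60, 63, 63, 64, 60]
75 [252.9 174.9] 238 [62, 64, 65, 66, 69, 70, 64, 68, 64, 66, 54, 86, 114, 111, 100, 94, 95, 96, 85, 78, 58, 36, 28, 28, 28, 31, 27, 25, 39]
top [[293.0, 216.6], [291.0, 220.4]]
267 193
```

Request:
{"method": "carry_out", "body": {"plan": [[0, 0, 0, 1.5, 0, -1.3], [0, 0, 0, 3.1, 0, -2.6], [0, 0, 0, 3.1, 0, -2.6], [0, 0, 0, 3.1, 0, -2.6], [0, 0, 0, 3.1, 0, -2.6], [0, 0, 0, 3.1, 0, -2.6], [0, 0, 0, 3.1, 0, -2.6], [0, 0, 0, 1.5, 0, -1.3], [0, 0, 0, 0, 0, 0]]}}

```text
time_s: 30.78
ee_pos: [488.7, -118.2, 156.5]
tool_rot: [179.9, -49.8, 8.4]
contact_force: [-0.5, -1.2, -0.2]
finger_gap: 0.352
finger_force: 29.7
```

Request:
{"method": "carry_out", "body": {"plan": [[-0.8, 0, 0.65, 0, 0, 0], [-1.15, 0, 0.96, 0, 0, 0], [-1.15, 0, 0.96, 0, 0, 0], [-1.15, 0, 0.96, 0, 0, 0], [-0.4, 0, 0.3, 0, 0, 0], [0, 0, 0, 0, 0, 0]]}}

```text
time_s: 31.52
ee_pos: [487.9, -117.7, 96.2]
tool_rot: [180.0, -49.8, 8.4]
contact_force: [1.3, 0.2, -0.0]
finger_gap: 0.351
finger_force: 29.7
```

```bash
python3 st.py; python3 -c "
from tgt import *
togo([474,-113,85],tilt(8,-40))"
```

```text
[ 487.9 -117.7   96.2] [180.  -49.8   8.4] [ 1.3  0.2 -0. ] [-0.06  0.59 -0.02] 0.3514842281739125 [-46.7  25.6 125.6  96.5  39.1 -51.1]
tcp tgt [ 488.2 -111.    73. ] shift(now-frame) [-1.69 -0.66  1.6 ] shift(end-frame) [-1.7  -0.66  1.59] rot [-0.3  0.2  0.3]
```

```bash
cat > col.py <<'E'
from fit import *
from tgt import *
s=state(); R=E(s['tool_rot']).as_matrix(); g=s['ee_pos']-18.7*R[:,2]; print(g.round(1))
im=snap('scene')
for z in range(60,96,2):
    u,v=proj(im,g-[0,0,z])[0]; print(z,round(u,1),round(v,1),cv2.getRectSubPix(im['pixels'],(1,1),(float(u),float(v)))[0,0].tolist(),end=' | ')
E
python3 col.py
```

```text
[ 473.8 -119.8  108.3]
60 252.0 185.0 [131, 122, 117] | 62 252.0 185.4 [132, 124, 117] | 64 252.0 185.9 [133, 126, 118] | 66 252.0 186.4 [132, 125, 117] | 68 252.0 186.9 [130, 123, 117] | 70 252.0 187.3 [130, 122, 116] | 72 252.1 187.8 [129, 121, 115] | 74 252.1 188.3 [129, 121, 116] | 76 252.1 188.7 [130, 122, 118] | 78 252.1 189.2 [132, 124, 120] | 80 252.1 189.7 [137, 128, 123] | 82 252.1 190.1 [134, 125, 121] | 84 252.1 190.6 [115, 108, 104] | 86 252.1 191.1 [95, 89, 85] | 88 252.1 191.5 [64, 60, 58] | 90 252.2 192.0 [33, 31, 30] | 92 252.2 192.5 [20, 21, 19] | 94 252.2 192.9 [8, 10, 9] |
```

Request:
{"method": "carry_out", "body": {"plan": [[-0.6, 0, 0.5, 0, 0, 0], [-0.6, 0, 0.5, 0, 0, 0], [-0.45, 0, 0.38, 0, 0, 0], [-0.25, 0, 0.21, 0, 0, 0], [-0.15, 0, 0.13, 0, 0, 0], [0, 0, 0, 0, 0, 0]]}}

```text
time_s: 32.33
ee_pos: [487.8, -118.0, 69.5]
tool_rot: [179.9, -49.8, 8.5]
contact_force: [-0.1, -0.4, -1.8]
finger_gap: 0.354
finger_force: 29.7
```

```bash
python3 st.py
```

```text
[ 487.8 -118.    69.5] [179.9 -49.8   8.5] [-0.1 -0.4 -1.8] [-0.02  0.53 -0.01] 0.35408663650950056 [-46.7  30.2 127.  103.8  40.2 -60.6]
```

Request:
{"method": "carry_out", "body": {"plan": [[-0.04, 0, 0.03, 0, 0, 0], [-0.04, 0, 0.03, 0, 0, 0], [-0.04, 0, 0.03, 0, 0, 0], [0, 0, 0, 0, 0, 0]]}}

```text
time_s: 32.83
ee_pos: [487.7, -118.0, 67.9]
tool_rot: [179.9, -49.8, 8.5]
contact_force: [-0.5, 0.3, -0.7]
finger_gap: 0.351
finger_force: 29.7
```

Request:
{"method": "carry_out", "body": {"plan": [[-0.04, 0, 0.03, 0, 0, 0], [-0.04, 0, 0.03, 0, 0, 0], [0, 0, 0, 0, 0, 0]]}}

```text
time_s: 33.2
ee_pos: [487.7, -118.0, 66.9]
tool_rot: [179.9, -49.8, 8.5]
contact_force: [0.4, 0.1, -0.5]
finger_gap: 0.354
finger_force: 29.7
```

Request:
{"method": "carry_out", "body": {"plan": [[-0.04, 0, 0.03, 0, 0, 0], [-0.04, 0, 0.03, 0, 0, 0], [0, 0, 0, 0, 0, 0]]}}

```text
time_s: 33.58
ee_pos: [488.0, -117.9, 66.6]
tool_rot: [179.9, -49.9, 8.5]
contact_force: [0.4, 1.3, 6.4]
finger_gap: 0.357
finger_force: 29.6
```

```bash
python3 st.py
```

```text
[ 488.  -117.9   66.6] [179.9 -49.9   8.5] [0.4 1.3 6.4] [ 0.11 -0.17  0.09] 0.35713469848983137 [-46.7  30.8 127.2 104.7  40.5 -61.9]
```

Request:
{"method": "carry_out", "body": {"plan": [[0.02, 0, -0.02, 0, 0, 0], [0, 0, 0, 0, 0, 0], [0, 0, 0, 0, 0, 0], [0, 0, 0, 0, 0, 0]], "grip": 4.4}}

```text
time_s: 34.08
ee_pos: [487.6, -118.0, 66.2]
tool_rot: [179.9, -49.8, 8.5]
contact_force: [-0.3, -0.4, -0.8]
finger_gap: 0.5
finger_force: 0.0
```

Request:
{"method": "carry_out", "body": {"plan": [[0, 0, -0.7, 0, 0, 0], [0, 0, -1.5, 0, 0, 0], [0, 0, -2, 0, 0, 0], [0, 0, -1.5, 0, 0, 0], [0, 0, 0, 0, 0, 0], [0, 0, 0, 0, 0, 0]]}}

```text
time_s: 34.83
ee_pos: [444.7, -124.5, 103.0]
tool_rot: [179.9, -49.8, 8.5]
contact_force: [0.1, -1.0, -0.1]
finger_gap: 0.499
finger_force: 0.0
```

```bash
python3 st.py; python3 - <<'E'
from fit import *
import pickle
S=snap('scene'); T=snap('top'); pickle.dump((S,T),open('D2.pkl','wb'))
print(proj(S,[473.8,-119.8,3]),proj(S,[473.8,-119.8,93]))
c=np.zeros((600,800,3),np.uint8)
a=cv2.resize(S['pixels'][145:225,225:325],None,fx=4,fy=4,interpolation=2); c[:320,:400]=a
b=cv2.resize(T['pixels'][150:250,155:255],None,fx=4,fy=4,interpolation=2); c[:400,400:]=b
d=cv2.resize(S['pixels'][205:275,250:350],None,fx=4,fy=4,interpolation=2); c[320:600,:400]=d
cv2.imwrite('pics/stand.png',c[:,:,::-1])
E
```

```text
[ 444.7 -124.5  103. ] [179.9 -49.8   8.5] [ 0.1 -1.  -0.1] [-0.1   0.45  0.02] 0.4987105132933952 [-54.   23.  130.7  92.7  42.7 -54.7]
[[252.24007032 195.5180205 ]] [[251.71191673 174.13180493]]
```

View pics/stand.png

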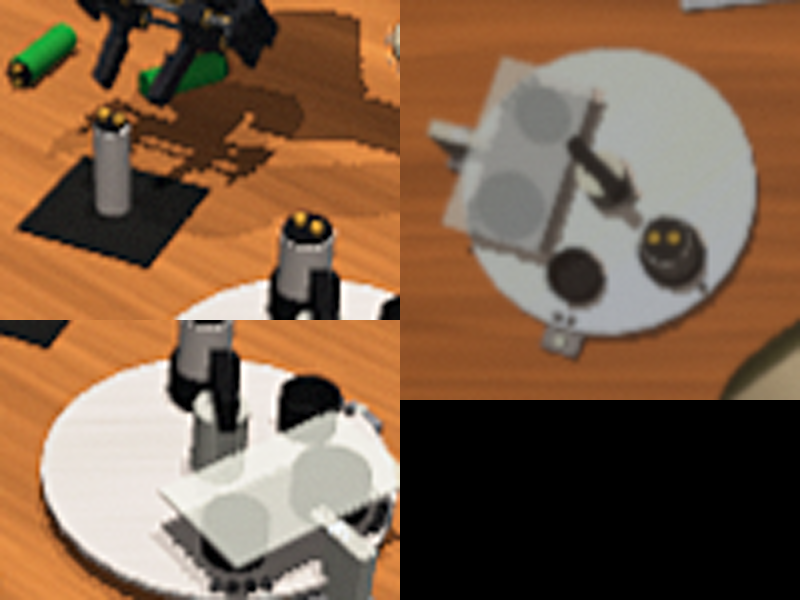

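The slim can stands true on the mat (crop 113,170). The wide can sits in cup 1, and the two-stud cup (575,275 in the top crop) is at the mark pin (562,340). Now I measure cup 2 and the standing can.

```bash
cat > m6.py <<'E'
exec(open("m2.py").read().split("W=go(")[0].replace("D=pickle.load(open('D.pkl','rb')); T,S=D['top'],D['scene']","S,T=pickle.load(open('D2.pkl','rb'))"))
op=lambda m,k:cv2.morphologyEx(m.astype(np.uint8),cv2.MORPH_OPEN,np.ones((k,k)))>0
roi['c',0]=(188,208,210,229); roi['c',1]=(314,214,342,238)
r0,r1=A(('c',0)),A(('c',1)); m0=blob(op(r0.max(2)<100,9)); m1=blob(op(r1.max(2)<100,9))
mod=lambda x:cyl([x[0],x[1],28],[0,0,1],32,23)
x,f=fit(mod,[488,199],[(T,m0,roi['c',0],m0&False)],[6,6]);print('cup2 top',x.round(1),round(f,3), 'ang',np.rad2deg(np.arctan2(x[1]-176.3,x[0]-570.8)),np.hypot(x[0]-570.8,x[1]-176.3))
h=np.argwhere(m1); print('scene mask u range',h[:,1].min()/U+314-.5,h[:,1].max()/U+314-.5)
uv=proj(S,mod(x)); print('pred',uv.min(0),uv.max(0))
roi['s',1]=(240,165,265,202); I=A(('s',1)); g=blob((rb(I)<60)&(I.min(2)>65))
w=np.argwhere(g); print('can Al u',w[:,1].min()/U+240-.5,w[:,1].max()/U+240-.5,'bottom',w[:,0].max()/U+165-.5)
P=proj(S,cyl([473.8,-119.8,3],[0,0,1],84,16)); print('pred',P.min(0),P.max(0))
for z in(10,30,50,70,85):
    u,v=proj(S,[473.8,-119.8,z])[0]; r=np.where(g[int((v-165+.5)*U)])[0]; print(z,round(u,1),round((r.min()+r.max())/2/U+240-.5,1))
# pin
print('pin', to_plane(T,[[155+(562-400)/4,150+340/4]],15))
E
python3 m6.py
```

```text
cup2 top [488.  200.8] 0.325 ang 163.54495737377982 86.32488913733485
scene mask u range 317.0 336.0
pred [319.085135   217.37577899] [335.50049311 235.33702066]Traceback (most recent call last):
  File "m6.py", line 9, in <module>
    roi['s',1]=(240,165,265,202); I=A(('s',1)); g=blob((rb(I)<60)&(I.min(2)>65))
                                                  ~~~~^^^^^^^^^^^^^^^^^^^^^^^^^^
  File "fit.py", line 32, in blob
    k=1+np.argmax(st[1:,4]); r=l==k
        ~~~~~~~~~^^^^^^^^^^
    return _wrapfunc(a, 'argmax', axis=axis, out=out, **kwds)
    return bound(*args, **kwds)
ValueError: attempt to get argmax of an empty sequence
```

```bash
sed -i "1s/.*/exec(open('m2.py').read().split('W=go(')[0]); S,T=pickle.load(open('D2.pkl','rb'))/" m6.py; python3 m6.py
```

```text
cup2 top [488.5 200.9] 0.147 ang 163.37516058370915 85.8979948275401
scene mask u range 319.0 335.0
pred [319.02960612 217.46683267] [335.44902725 235.43542561]
can Al u 247.83333333333334 257.0 bottom 198.33333333333334
pred [247.11653741 173.17084594] [256.71037762 198.11504909]
10 252.2 252.7
30 252.1 252.5
50 252.0 252.5
70 251.9 252.2
85 251.8 252.5
pin [[436.37637584 213.90775754  15.        ]]
```

```bash
python3 -c "
from tgt import *
s=state(); rel([487.3,-118,66.4],s['tool_rot'])"
```

```text
shift cm [0.   0.   5.63] rot [0. 0. 0.] rows>= 2.0
```

Request:
{"method": "carry_out", "body": {"plan": [[0, 0, 1, 0, 0, 0], [0, 0, 1.8, 0, 0, 0], [0, 0, 1.5, 0, 0, 0], [0, 0, 0.9, 0, 0, 0], [0, 0, 0.45, 0, 0, 0], [0, 0, 0, 0, 0, 0]]}}

```text
time_s: 35.67
ee_pos: [487.2, -117.9, 66.5]
tool_rot: [179.9, -49.8, 8.5]
contact_force: [-0.3, -0.4, -0.6]
finger_gap: 0.498
finger_force: 0.0
```

Request:
{"method": "carry_out", "body": {"plan": [[0, 0, 0, 0, 0, 0], [0, 0, 0, 0, 0, 0], [0, 0, 0, 0, 0, 0], [0, 0, 0, 0, 0, 0]], "grip": 2.7}}

```text
time_s: 36.17
ee_pos: [487.2, -118.2, 66.7]
tool_rot: [179.9, -49.8, 8.5]
contact_force: [0.2, 0.5, 0.1]
finger_gap: 0.355
finger_force: 29.7
```

Request:
{"method": "carry_out", "body": {"plan": [[0.4, 0, -0.3, 0, 0, 0], [1.1, 0, -0.95, 0, 0, 0], [1.5, 0, -1.3, 0, 0, 0], [1.5, 0, -1.3, 0, 0, 0], [1.5, 0, -1.3, 0, 0, 0], [1.1, 0, -0.95, 0, 0, 0], [0, 0, 0, 0, 0, 0]]}}

```text
time_s: 37.05
ee_pos: [486.4, -118.1, 161.1]
tool_rot: [179.7, -49.9, 8.6]
contact_force: [0.3, 0.7, -1.7]
finger_gap: 0.354
finger_force: 29.7
```

```bash
python3 st.py; python3 -c "
from tgt import *
togo([488.7,200,155],tilt(8.5,-40));togo([488.7,200,155],tilt(45,-40));togo([488.7,200,155],tilt(30,-40))"
```

```text
[ 486.4 -118.1  161.1] [179.7 -49.9   8.6] [ 0.3  0.7 -1.7] [-0.11  0.6   0.01] 0.35426169350995523 [-46.9  15.4 121.1  78.7  39.8 -28.4]
tcp tgt [502.9 202.1 143. ] shift(now-frame) [  2.76 -31.45   5.94] shift(end-frame) [  2.7  -31.43   6.03] rot [0.2 0.1 0.1]
tcp tgt [498.8 210.1 143. ] shift(now-frame) [  2.58 -32.3    5.72] shift(end-frame) [ 14.1  -22.34  19.62] rot [ 28.1   0.2 -23.4]
tcp tgt [501.1 207.2 143. ] shift(now-frame) [  2.69 -31.97   5.86] shift(end-frame) [  9.89 -27.44  14.6 ] rot [ 16.6   0.1 -13.8]
```

```bash
python3 - <<'E'
from tgt import *
s=state(); R0=E(s['tool_rot']); p=s['ee_pos'].copy()
Rt=tilt(43,-40); tgt=np.array([488.7,200,205])+18.7*Rt.as_matrix()[:,2]
tgt0=p+[0,0,38]   # after lift
N=12; ps=8.6
for n,w in enumerate([.5]+[1]*10+[.5]):
    R=tilt(ps,-40); d=R.inv().apply((tgt-tgt0)*w/11)/10; r=np.array([.766,0,-.643])*34.4*w/11; print(d.round(2),r.round(2)); ps+=34.4*w/11
print(tgt,tgt0)
E
```

```text
[ 0.16 -1.47  0.23] [ 1.2   0.   -1.01]
[ 0.37 -2.91  0.53] [ 2.4   0.   -2.01]
[ 0.47 -2.87  0.65] [ 2.4   0.   -2.01]
[ 0.57 -2.83  0.77] [ 2.4   0.   -2.01]
[ 0.67 -2.77  0.88] [ 2.4   0.   -2.01]
[ 0.76 -2.71  1.  ] [ 2.4   0.   -2.01]
[ 0.86 -2.63  1.11] [ 2.4   0.   -2.01]
[ 0.95 -2.55  1.22] [ 2.4   0.   -2.01]
[ 1.04 -2.47  1.32] [ 2.4   0.   -2.01]
[ 1.12 -2.37  1.42] [ 2.4   0.   -2.01]
[ 1.2  -2.27  1.52] [ 2.4   0.   -2.01]
[ 0.64 -1.08  0.81] [ 1.2   0.   -1.01]
[499.17666451 209.76964771 192.9798717 ] [ 486.42558552 -118.1411528   199.0729892 ]
```

Request:
{"method": "carry_out", "body": {"plan": [[0.6, 0, -0.5, 0, 0, 0], [1, 0, -0.84, 0, 0, 0], [0.9, 0, -0.75, 0, 0, 0], [0.41, 0, -0.35, 0, 0, 0], [0, 0, 0, 0, 0, 0]]}}

```text
time_s: 37.67
ee_pos: [486.4, -118.0, 197.9]
tool_rot: [179.9, -49.8, 8.5]
contact_force: [0.3, 0.4, -1.5]
finger_gap: 0.353
finger_force: 29.7
```

Request:
{"method": "carry_out", "body": {"plan": [[0.16, -1.47, 0.23, 1.2, 0, -1.01], [0.37, -2.91, 0.53, 2.4, 0, -2.01], [0.47, -2.87, 0.65, 2.4, 0, -2.01], [0.57, -2.83, 0.77, 2.4, 0, -2.01], [0.67, -2.77, 0.88, 2.4, 0, -2.01], [0.76, -2.71, 1.0, 2.4, 0, -2.01]]}}

```text
time_s: 38.42
ee_pos: [492.9, 47.7, 194.3]
tool_rot: [-179.9, -49.8, 25.7]
contact_force: [0.5, -0.3, -0.2]
finger_gap: 0.354
finger_force: 29.7
```

```bash
python3 st.py
```

```text
[492.9  47.7 194.3] [-179.9  -49.8   25.7] [ 0.5 -0.3 -0.2] [-0.24  0.51  0.01] 0.35410116018664534 [-27.7  10.3 119.2  71.2  40.4 -17. ]
```

Request:
{"method": "carry_out", "body": {"plan": [[0.86, -2.63, 1.11, 2.4, 0, -2.01], [0.95, -2.55, 1.22, 2.4, 0, -2.01], [1.04, -2.47, 1.32, 2.4, 0, -2.01], [1.12, -2.37, 1.42, 2.4, 0, -2.01], [1.2, -2.27, 1.52, 2.4, 0, -2.01], [0.64, -1.08, 0.81, 1.2, 0, -1.01], [0, 0, 0, 0, 0, 0]]}}

```text
time_s: 39.3
ee_pos: [499.8, 210.5, 191.2]
tool_rot: [-179.8, -49.8, 42.8]
contact_force: [-0.5, -0.1, -0.5]
finger_gap: 0.353
finger_force: 29.7
```

```bash
python3 st.py; python3 - <<'E'
from tgt import *
s=state();R=E(s['tool_rot']).as_matrix(); print('grasp',s['ee_pos']-18.7*R[:,2])
togo([488.7,200,148],tilt(43,-40)); togo([488.7,200,148],tilt(28,-40))
E
```

```text
[499.8 210.5 191.2] [-179.8  -49.8   42.8] [-0.5 -0.1 -0.5] [-0.32  0.43  0.01] 0.3527356594230139 [ -6.   14.7 113.2  70.8  37.7 -12.7]
grasp [489.3487893  200.77131737 203.24166314]
tcp tgt [499.2 209.8 136. ] shift(now-frame) [-4.28  0.02  3.49] shift(end-frame) [-4.29  0.01  3.47] rot [-0.   0.2 -0.1]
tcp tgt [501.3 206.7 136. ] shift(now-frame) [-4.31  0.39  3.45] shift(end-frame) [-4.25  0.41  3.52] rot [-11.5   0.2   9.5]
```

Request:
{"method": "carry_out", "body": {"plan": [[-0.6, 0, 0.5, 0, 0, 0], [-1.2, 0, 1, 0, 0, 0], [-1.3, 0, 1, 0, 0, 0], [-0.9, 0, 0.7, 0, 0, 0], [-0.28, 0, 0.27, 0, 0, 0], [0, 0, 0, 0, 0, 0]]}}

```text
time_s: 40.05
ee_pos: [499.4, 208.8, 136.5]
tool_rot: [-179.9, -49.8, 42.7]
contact_force: [0.4, -0.8, -0.8]
finger_gap: 0.357
finger_force: 29.7
```

Request:
{"method": "carry_out", "body": {"plan": [[0, 0, 0, -1, 0, 0.85], [0, 0, 0, -2.3, 0, 1.9], [0, 0, 0, -2.3, 0, 1.9], [0, 0, 0, -2.3, 0, 1.9], [0, 0, 0, -1.6, 0, 1.35], [0, 0, 0, 0, 0, 0]]}}

```text
time_s: 40.8
ee_pos: [499.0, 209.6, 136.9]
tool_rot: [180.0, -49.9, 30.5]
contact_force: [-0.9, 1.0, -1.2]
finger_gap: 0.355
finger_force: 29.7
```

```bash
python3 st.py; cat > cuploc.py <<'E'
from tgt import *
from fit import *
s=state();R=E(s['tool_rot']); g=s['ee_pos']-18.7*R.as_matrix()[:,2]; print('grasp',g.round(1),'can tilt dir', R.apply(tilt(30,-40).inv().apply([0,0,1])).round(3))
d=np.array([488.7,200,0])-g; d[2]=0; print('horiz shift tool cm',(R.inv().apply(d)/10).round(2))
im=snap('scene')
for z in(35,45,55,65,70):
    P=g-[0,0,z]; u,v=proj(im,P)[0]; y=int(round(v)); row=im['pixels'][y,int(u)-12:int(u)+14].astype(int); print(z,round(u,1),y,int(u)-12,row[:,2].tolist())
for z in range(66,100,3):
    u,v=proj(im,g-[0,0,z])[0]; print(z,round(v,1),cv2.getRectSubPix(im['pixels'],(1,1),(float(u),float(v)))[0,0].tolist(),end='|')
u,v=proj(im,[488.7,200,55])[0]; y=int(round(v))+5; print('\ncup',u,y,int(u)-14,im['pixels'][y,int(u)-14:int(u)+14,2].tolist())
E
python3 cuploc.py
```

```text
[499.  209.6 136.9] [180.  -49.9  30.5] [-0.9  1.  -1.2] [-0.2   0.48 -0.01] 0.35528963569006444 [ -0.9  20.4 119.8 102.6  24.1 -35.2]
grasp [486.7 202.3 149. ] can tilt dir [0.002 0.002 1.   ]
horiz shift tool cm [0.03 0.3  0.04]
35 330.1 208 318 [30, 18, 19, 25, 19, 20, 19, 31, 71, 91, 100, 107, 110, 112, 113, 114, 114, 111, 66, 26, 20, 23, 33, 51, 51, 51]
45 329.8 210 317 [54, 57, 49, 47, 27, 19, 19, 17, 40, 78, 91, 100, 108, 109, 111, 113, 112, 113, 108, 55, 23, 25, 29, 30, 54, 61]
55 329.5 213 317 [38, 32, 51, 55, 56, 58, 45, 22, 50, 81, 93, 103, 110, 111, 112, 114, 108, 110, 90, 41, 26, 29, 28, 24, 53, 61]
65 329.2 216 317 [61, 34, 16, 20, 17, 20, 18, 15, 61, 79, 98, 107, 109, 109, 111, 112, 109, 109, 79, 36, 30, 31, 32, 30, 47, 52]
70 329.0 217 316 [92, 84, 69, 63, 54, 27, 6, 9, 18, 65, 85, 101, 105, 109, 110, 111, 111, 110, 108, 78, 39, 31, 32, 33, 31, 29]
66 216.1 [122, 114, 109]|69 216.9 [121, 114, 109]|72 217.7 [121, 113, 109]|75 218.5 [122, 113, 109]|78 219.3 [123, 114, 109]|81 220.1 [125, 117, 110]|84 220.9 [131, 123, 117]|87 221.7 [102, 96, 90]|90 222.4 [50, 48, 45]|93 223.2 [4, 5, 6]|96 224.0 [9, 9, 10]|99 224.8 [10, 9, 8]|
cup 327.2044356232993 228 313 [190, 195, 193, 192, 237, 173, 49, 0, 8, 13, 10, 10, 9, 8, 5, 0, 49, 54, 131, 158, 159, 134, 88, 32, 17, 116, 194, 155]
```

Request:
{"method": "carry_out", "body": {"plan": [[0.04, 0.21, 0.04, 0, 0, 0], [0, 0.21, 0, 0, 0, 0], [-0.4, 0, 0.33, 0, 0, 0], [-0.5, 0, 0.42, 0, 0, 0], [-0.3, 0, 0.25, 0, 0, 0], [0, 0, 0, 0, 0, 0]]}}

```text
time_s: 41.6
ee_pos: [501.9, 205.6, 120.7]
tool_rot: [-180.0, -49.8, 30.5]
contact_force: [0.0, 0.4, -0.9]
finger_gap: 0.352
finger_force: 29.7
```

```bash
python3 st.py; python3 cuploc.py|head -2
```

```text
[501.9 205.6 120.7] [-180.   -49.8   30.5] [ 0.   0.4 -0.9] [-0.23  0.55 -0.02] 0.3519813793614544 [ -1.5  22.8 120.6 108.5  25.3 -42.3]
grasp [489.6 198.4 132.7] can tilt dir [0.003 0.002 1.   ]
horiz shift tool cm [ 0.   -0.18  0.  ]
```

Request:
{"method": "carry_out", "body": {"plan": [[-0.2, -0.05, 0.17, 0, 0, 0], [-0.4, 0, 0.33, 0, 0, 0], [-0.4, 0, 0.33, 0, 0, 0], [-0.2, 0, 0.17, 0, 0, 0], [0, 0, 0, 0, 0, 0]]}}

```text
time_s: 42.28
ee_pos: [501.5, 206.2, 105.2]
tool_rot: [-180.0, -49.8, 30.5]
contact_force: [-0.0, -0.0, -0.9]
finger_gap: 0.351
finger_force: 29.7
```

```bash
python3 st.py
```

```text
[501.5 206.2 105.2] [-180.   -49.8   30.5] [-0.  -0.  -0.9] [-0.23  0.49 -0.01] 0.3511635810736039 [ -1.4  25.1 121.6 115.   26.5 -49.4]
```

Request:
{"method": "carry_out", "body": {"plan": [[-0.2, 0, 0.17, 0, 0, 0], [-0.2, 0, 0.17, 0, 0, 0], [-0.15, 0, 0.13, 0, 0, 0], [-0.08, 0, 0.06, 0, 0, 0], [0, 0, 0, 0, 0, 0]]}}

```text
time_s: 42.9
ee_pos: [501.5, 206.1, 97.0]
tool_rot: [180.0, -49.8, 30.5]
contact_force: [0.2, 0.1, -0.6]
finger_gap: 0.353
finger_force: 29.7
```

Request:
{"method": "carry_out", "body": {"plan": [[-0.04, 0, 0.03, 0, 0, 0], [-0.04, 0, 0.03, 0, 0, 0], [0, 0, 0, 0, 0, 0]]}}

```text
time_s: 43.28
ee_pos: [501.5, 206.1, 96.0]
tool_rot: [180.0, -49.8, 30.5]
contact_force: [-0.6, 0.1, -0.4]
finger_gap: 0.353
finger_force: 29.7
```

Request:
{"method": "carry_out", "body": {"plan": [[-0.04, 0, 0.03, 0, 0, 0], [-0.03, 0, 0.03, 0, 0, 0], [0, 0, 0, 0, 0, 0]]}}

```text
time_s: 43.65
ee_pos: [501.8, 206.3, 95.6]
tool_rot: [180.0, -49.9, 30.5]
contact_force: [-1.1, 0.5, 6.0]
finger_gap: 0.355
finger_force: 29.7
```

Request:
{"method": "carry_out", "body": {"plan": [[0.02, 0, -0.02, 0, 0, 0], [0, 0, 0, 0, 0, 0], [0, 0, 0, 0, 0, 0], [0, 0, 0, 0, 0, 0]], "grip": 4.4}}

```text
time_s: 44.15
ee_pos: [501.4, 206.1, 95.3]
tool_rot: [180.0, -49.8, 30.5]
contact_force: [1.2, 0.3, -0.7]
finger_gap: 0.503
finger_force: 0.0
```

Request:
{"method": "carry_out", "body": {"plan": [[0, 0, -0.7, 0, 0, 0], [0, 0, -1.5, 0, 0, 0], [0, 0, -2, 0, 0, 0], [0.8, 0, -1.8, 0, 0, 0], [1, 0, -1.5, 0, 0, 0], [1, 0, -1, 0, 0, 0], [0, 0, 0, 0, 0, 0]]}}

```text
time_s: 45.02
ee_pos: [461.0, 182.2, 172.6]
tool_rot: [179.8, -49.9, 30.6]
contact_force: [0.4, -0.2, -0.5]
finger_gap: 0.498
finger_force: 0.0
```

```bash
python3 st.py; python3 - <<'E'
from fit import *
S=snap('scene'); T=snap('top')
for n,p in(('slim',[488.7,200,32]),('wide',[510,117,32])):
    for z in(40,60,78,85):
        u,v=proj(S,np.array(p)+[0,0,z])[0]; y=int(round(v)); print(n,z,round(u,1),y,int(u)-10,S['pixels'][y,int(u)-10:int(u)+12].min(1).tolist())
r=(188,205,215,232); I=T['pixels'][r[1]:r[3],r[0]:r[2]].astype(int)
br=np.argwhere((I[...,0]-I[...,2]>55)&(I[...,1]-I[...,2]>30)); print('brass px top',(br[:,::-1]+[r[0],r[1]]).tolist()); print('expected top centre',proj(T,[[488.7,200,125]]))
for t in('wide_can','slim_can'):
  for c in('top','scene'): print(t,c,[(round(o['conf'],2),np.round(o['rect']).tolist()) for o in outline_of(t,c)])
E
```

```text
[461.  182.2 172.6] [179.8 -49.9  30.6] [ 0.4 -0.2 -0.5] [-0.15  0.36 -0.  ] 0.49789928779699744 [ -6.3  12.  123.4  87.9  27.3 -23.5]
slim 40 327.7 219 317 [236, 238, 243, 240, 200, 160, 97, 80, 91, 106, 108, 111, 111, 113, 111, 109, 105, 53, 19, 28, 31, 18]
slim 60 328.4 214 318 [31, 56, 44, 48, 40, 33, 65, 84, 95, 106, 109, 113, 112, 113, 112, 110, 91, 55, 33, 30, 30, 35]
slim 78 329.0 209 318 [21, 22, 22, 19, 18, 13, 32, 140, 155, 97, 29, 0, 0, 0, 0, 47, 159, 122, 46, 24, 34, 27]
slim 85 329.2 207 319 [15, 19, 23, 25, 18, 61, 80, 34, 20, 21, 21, 17, 20, 26, 26, 12, 93, 59, 27, 25, 27, 30]
wide 40 300.9 211 290 [66, 59, 55, 49, 52, 83, 97, 103, 107, 110, 117, 114, 108, 101, 104, 101, 96, 100, 58, 37, 40, 26]
wide 60 301.2 206 291 [64, 64, 62, 58, 77, 89, 135, 93, 117, 119, 131, 135, 117, 150, 125, 130, 110, 51, 33, 56, 65, 38]
wide 78 301.6 201 291 [69, 69, 64, 64, 67, 35, 2, 18, 25, 30, 22, 31, 61, 69, 42, 23, 24, 45, 50, 53, 48, 51]
wide 85 301.7 199 291 [64, 65, 68, 68, 67, 56, 37, 35, 59, 65, 33, 0, 0, 0, 30, 39, 51, 55, 53, 50, 51, 46]
brass px top [[195, 213], [196, 213], [195, 214], [196, 214], [190, 215], [191, 215], [192, 215], [190, 216], [191, 216], [192, 216], [191, 217], [192, 217]]
expected top centre [[194.43956424 214.73003165]]
wide_can top [(0.53, [225.0, 138.0, 272.0, 151.0]), (0.2, [111.0, 176.0, 138.0, 208.0])]
wide_can scene [(0.75, [293.0, 199.0, 305.0, 219.0]), (0.46, [259.0, 213.0, 345.0, 278.0])]
slim_can top [(0.82, [348.0, 249.0, 364.0, 276.0]), (0.79, [311.0, 269.0, 322.0, 297.0]), (0.7, [192.0, 209.0, 205.0, 223.0]), (0.58, [395.0, 190.0, 411.0, 217.0]), (0.57, [369.0, 233.0, 402.0, 245.0])]
slim_can scene [(0.77, [156.0, 159.0, 181.0, 171.0]), (0.69, [325.0, 202.0, 336.0, 224.0]), (0.61, [192.0, 147.0, 212.0, 162.0]), (0.51, [259.0, 159.0, 279.0, 170.0])]
```

```bash
python3 -c "
from bench import *
print(job_done())"
```

```text
the job is handed in; nothing more can be done
None
```

The job is handed in at about 45 s of the 72 s. The wide can is in the one-stud cup, the carousel is turned to its stop, and the slim can stood true on the mat and is now upright in the two-stud cup; I saw no sign of anything else being disturbed. The judged result was not shown.

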